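Fetch the handpiece from behind the bottles of the bench caddy

ROBOT

A 6-joint arm with a two-finger parallel gripper is mounted at the origin on a cart in front of the work surface, level with it; the furniture and walls round the work are solid. World frame = base frame: x ahead of the robot, y to its left, z up, the work surface at z = 0. Lengths are in m, angles in rad, forces in N, time in s.
With the tool pointing down it reaches from about 0.275 to 0.825 m from the base axis. Payload 5.2 kg.
Tool frame: the origin (TCP) lies at the very end of the fingers, on their centre line; the grasp point (between the pads) lies 19 mm behind it; z points along the fingers, y is the line along which they close (so a half turn about z gives the same grasp; the last joint's range is limited). The gripper opens to 93 mm and grips with 3 to 60 N. Pads are 15 mm wide; open, the fingers measure 128 mm over their backs; the gripper's body (75 mm by 188 mm) begins 65 mm behind the grasp point.
Start: joints at [-1.313, 0.259, 1.535, -0, 1.348, -0.203], TCP at [0.245, -0.493, 0.188] pointing down, gripper open.
Joint ranges: [-3.14, 3.14], [-0.91, 2.08], [0.19, 2.58], [-1.22, 4.36], [0.22, 2.71], [-3.12, 3.12]. Speed limits (rad/s): [2.57, 2.57, 3.14, 3.14, 3.14, 3.14].

INTERFACE

Orientations are given as a 3x3 rotation matrix whose columns are the frame's x, y, z axes.
In Python, from bench import state, read_camera, ticket gives the robot as it stands. The module is installed in compiled form; this text tells all that it offers.
- The arm moves only by the tool send_rows, never from a script. Its argument "increments" is a list of rows, each an object of numbers: "ax", "ay", "az": the turn, a rotation vector about the world's x, y, z scaled (see below); "dx", "dy", "dz": the shift along the world's x, y, z scaled (see below); "fingers": the finger opening in mm, from 0 to 93. In form: [{"ax": .., "ay": .., "az": .., "dx": .., "dy": .., "dz": .., "fingers": ..}, ...]. A call has 1 to 8 rows; each row shifts and turns the commanded pose from where the row before left it; what a row does not reach is not made up. The controller multiplies each number of a shift by 15 cm and each number of a turn by 180 degrees. A row lasts 1/12 s, in which the tool goes at most 41.7 mm and 7.16 degrees, less where a joint would pass 70% of its speed; a pose out of reach is approached as far as the arm can. A call with a number of a shift or a turn outside -1 to 1 is refused whole. A call with a gripper value outside its range is refused whole. The fingers move at their own pace and stop on an object; "force" is the grip in N (left out, the last holds). Time passes only in rows, so rows that do not move let the fingers close. It gives the time, the measured TCP pose, the force, the opening and the grip force at its end, in the units of the state.
- state(): the state, without advancing time (a new reading comes with each control period).
- read_camera(name): name is "scene" or "top" or "wrist"; returns a dict with "image" (480x640x3 uint8, red, green, blue), "z_map" (480x640 float32, m along the optical axis (not along the pixel's ray), 0 where there is no reading), "mtx" (3x3 intrinsics, pixels), "D" ([k1, k2, p1, p2, k3] as OpenCV has them; the pictures are not rectified), "R" (3x3) and "t" (3): a world point X has camera coordinates R X + t; the wrist camera has in their place "mount" (4x4, takes a point from camera to tool coordinates, whose origin is the TCP and whose axes are the flange's). Camera axes: x right, y down, z forward; pixel columns grow to the right and rows downward; lengths in m; the calibration is good to about 2 mm. A picture is of the moment at which its call begins: read the wrist's pose just before it.
- ticket.hand_in(): hands the job in; it is judged then, once.
The state is a dict: "t": time; "joints": joint angles; "qd": joint speeds; "effort": joint torques, N m; "eef_pos": TCP position; "tool_rot": TCP orientation; "wrist_force": force on the tool from outside, world axes, zero at the start; "moment": the same for the moment, N m; "opening": finger opening in m; "grasp_force": force on a finger pad.
Only numpy, scipy, OpenCV 4.12 (cv2) and the standard library are available. Lean on these libraries where they do the work, as an engineer would, in place of code of your own. Each camera call takes 0.05 s, during which the arm holds its last target. There are 200 camera calls.

TASK

I need the black handpiece that lies at the back of the wooden bench caddy, but the three bottles in front leave no room to get hold of it. Stand all three bottles on the white spill tray, lay the handpiece in the two forks of its aluminium rest, centred, and then put every bottle back upright in the very well it came from. Do not knock a bottle over, and leave the steel block and the silver pin in front of the caddy where they lie.

Things in the scene. Friction and masses are not known exactly. Their poses are not given: they have to be found in the camera images.
- caddy: Fixed wooden caddy, 120 (x) x 232 (y) mm; origin: centre of its underside; -x edge towards the robot. Front block 18 mm high with 3 equal round wells, 55 mm wide, floor at z = 6 mm, centres x = -27, y = -72, 0, 72 mm; a bottle in each, any order. Behind, V forks (9 mm thick, x = 15, y = -36, 36, tops z = 55 mm) carry the handpiece along y, 14 mm from the bottles; floor there 6 mm thick.
- handpiece_mid (a point): Middle (centre of length and thickness) of the loose straight handpiece, black with brass ends, 162 mm long, 16 mm thick, 90 g; its y axis runs along its length. It starts in the caddy's forks, its centre 44 mm above the bench; grip it at the middle, between the forks (62 mm free), across its thickness.
- oil_bottle_mid (a point): Point on the axis, half-way up, of the loose cream plastic oil bottle with a red pointed spout; 98 mm high, body 39 mm thick up to 66 mm above its foot; this point is 49 mm above its foot; z up along the bottle; about 70 g.
- dropper_bottle_mid (a point): Point on the axis, half-way up, of the loose amber glass dropper bottle with white band, black collar and rubber bulb; 102 mm high, body 39 mm thick up to 60 mm above its foot; this point is 51 mm above its foot; z up along the bottle; about 90 g.
- paste_jar_mid (a point): Point on the axis, half-way up, of the loose small white jar with a blue screw lid; 78 mm high, 40 mm thick; this point is 39 mm above its foot; z up along the jar; about 80 g.
- spill_tray: Fixed shallow square spill tray, white enamel with a blue rim, 150 x 150 mm, rim 12 mm high, walls and floor 3 mm; origin at the centre of its underside on the bench, x and y along its sides. Room for the three bottles with about 30 mm between them. It stands left or right of the caddy. (Keep clear of the big desk fan that overhangs the back left of the bench from 0.2 m up.)
- rest_seat (a point): Where the handpiece's middle belongs in its fixed rest, 48 mm above the bench, midway between two aluminium forks (90-degree V notches 45 mm wide at the top, 9 mm thick, tops 59 mm above the bench, 40 mm either side along this point's y; dark foot 62 x 120 mm, 10 mm high). The handpiece lies along this y, either way round. The rest stands on the other side of the caddy from the tray.
- bench_block: Loose bright steel bench block, 50 x 50 x 16 mm, 300 g, lying on the bench in front of the caddy; origin at the centre of its underside. Not to be moved.
- pin: Loose cast silver pin, 86 mm long (its y), 21 mm wide, 10 mm high, 12 g, lying on the bench in front of the caddy, apart from the other pins; origin at the centre of its underside. Not to be moved.
There are look-alikes about, which are no part of the job. Leave any turquoise look-alike of the part that bears oil_bottle_mid alone.

How it is judged:
By the outcome, as a careful person would: the job done as asked, in the order asked, and still so for the second after the job is handed in, with the robot touching nothing.
It also fails if it takes over 136 s, if anything falls off the work surface, if the arm or the gripper's body presses on something with over 40 N, if the wrist force passes 120 N, or if a joint passes its speed limit or range.

## Working session

There is one attempt and no reset: what is moved stays moved. The work goes in short steps, Python scripts to look and compute and a tool call to move; the robot and the scene stay as the last step left them, time stands still between calls to the robot, and variables do not carry over. Pictures are saved under pics/ and viewed, at most 14 in all, crops included, and the job is handed in when it is done.

Besides the shell and the picture viewer there is one more tool, called after "Emit:" as name([rows], argument=value, ...), one row to a line, values as JSON. send_rows: Moves the arm, as the interface text tells. Shifts and turns lie within -1 to 1; 1 stands for 15 cm of shift or 180 degrees of turn. Its arguments: {"type":"object","properties":{"increments":{"type":"array"},"force":{"type":"number"}},"required":["increments"]}

```bash
mkdir -p pics
cat > h.py <<'E'
import numpy as np, cv2
from bench import state, read_camera
def cam(n):
    s=state(); c=read_camera(n)
    if 'mount' in c:
        T=np.eye(4); T[:3,:3]=s['tool_rot']; T[:3,3]=s['eef_pos']
        W=T@np.array(c['mount']); c['Rw']=W[:3,:3]; c['o']=W[:3,3]
    else:
        R=np.array(c['R']); c['Rw']=R.T; c['o']=-R.T@np.array(c['t'])
    c['mtx']=np.array(c['mtx']); c['D']=np.array(c['D']); return c
def rays(c,uv):
    p=cv2.undistortPoints(np.array(uv,float).reshape(-1,1,2),c['mtx'],c['D']).reshape(-1,2)
    return np.c_[p,np.ones(len(p))]@c['Rw'].T
def onz(c,uv,z):
    d=rays(c,uv); return c['o']+d*((z-c['o'][2])/d[:,2])[:,None]
def cloud(c):
    v,u=np.mgrid[0:480,0:640]; d=rays(c,np.c_[u.ravel(),v.ravel()])
    P=c['o']+d*c['z_map'].reshape(-1,1); P[c['z_map'].ravel()==0]=np.nan
    return P.reshape(480,640,3)
def save(c,n): cv2.imwrite('pics/'+n,c['image'][:,:,::-1])
E
python3 - <<'E'
from h import *
for n in ['scene','top']:
    c=cam(n); save(c,n+'.png'); print(n,c['o'],c['Rw'][:,2])
    np.savez(n+'.npz',**c)
print(state())
E
```

```text
scene [-0.1356031   0.7759092   0.71455827] [ 0.59382427 -0.60954077 -0.52519786]
top [0.3758949  0.00636812 1.21954606] [ 0.17450835  0.00477998 -0.98464409]
{'t': 0.1, 'joints': array([-1.31280997e+00,  2.59283349e-01,  1.53595447e+00,  1.04172635e-05,
        1.34800179e+00, -2.02822902e-01]), 'qd': array([-1.66548466e-03, -1.84098656e-03, -2.41074289e-03,  2.78329723e-04,
        7.07204771e-04, -9.81050411e-05]), 'effort': array([ 2.33906547e-03, -4.38208830e+01, -2.84644049e+01,  7.21573737e-02,
        3.62629839e-02, -3.37468634e-05]), 'eef_pos': array([ 0.24444474, -0.492098  ,  0.18720146]), 'tool_rot': array([[ 8.95694030e-01,  4.44670705e-01, -4.10371193e-04],
       [ 4.44670763e-01, -8.95692675e-01,  1.59504384e-03],
       [ 3.41702794e-04, -1.61115131e-03, -9.99998644e-01]]), 'wrist_force': array([0.56849836, 0.11130258, 0.09383607]), 'moment': array([-0.00040543, -0.06782973,  0.03245409]), 'grasp_force': 0.0, 'opening': 0.092908268384826}
```

View pics/scene.png

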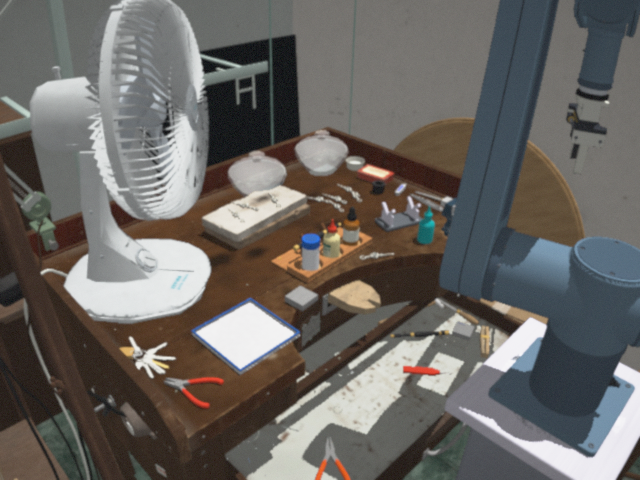

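View pics/top.png

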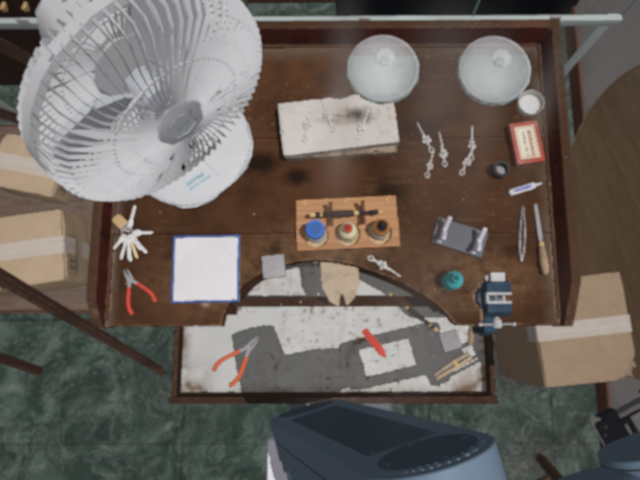

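The top view shows the caddy at (348,222), with the jar at (315,231), oil bottle at (347,232) and dropper at (379,231). The tray is at (206,268), the rest at (461,236), the steel block at (273,265) and the pin at (383,265). The turquoise look-alike is at (453,280), and the other pins are behind at (430–470,150). The cream/red bottle in the caddy is the oil bottle.

Run:
```python
from h import *
c=dict(np.load('top.npz')); P=cloud(c); I=c['image']; hsv=cv2.cvtColor(I,cv2.COLOR_RGB2HSV)
def win(m,x0,x1,y0,y1):
    o=np.zeros((480,640),np.uint8); o[y0:y1,x0:x1]=m[y0:y1,x0:x1]; return o
def rect(m,z,name):
    cs=cv2.findContours(m,0,2)[0]; k=max(cs,key=cv2.contourArea).reshape(-1,2)
    X=onz(c,k,z)[:,:2]; (ce,wh,a)=cv2.minAreaRect((X*1000).astype(np.float32)); print(name,np.round(ce,1),np.round(wh,1),round(a,1)); return k
H,S,V=[hsv[...,i].astype(int) for i in range(3)]
rect(win(((V>110)&(S<150)|((H>100)&(H<130)&(S>100))).astype(np.uint8),165,248,225,312),.008,'tray')
rect(win(((H>5)&(H<22)&(S>90)&(V>120)).astype(np.uint8),285,410,185,258),.010,'caddy')
z=P[...,2]
print('bench z',np.nanmedian(z[205:225,265:285]))
for n,(x0,x1,y0,y1),zz in [('jar',(300,332,212,250),.07),('oil',(333,363,212,250),.05),('drop',(365,395,212,250),.05)]:
    q=P[y0:y1,x0:x1].reshape(-1,3); q=q[q[:,2]>.035]; print(n,q[:,2].max(),len(q))
    for lo,hi in [(.035,.05),(.05,.07),(.07,.09),(.09,.12)]:
        r=q[(q[:,2]>lo)&(q[:,2]<hi)]
        if len(r)>3: print('  ',lo,len(r),r.mean(0).round(4),r.min(0).round(3),r.max(0).round(3))
rect(win((V>20)&(S<60)&(z>.02),428,492,208,262).astype(np.uint8),.04,'rest hi')
q=P[205:262,425:495].reshape(-1,3); r=q[(q[:,2]>.03)]; print('rest pts',len(r),r.mean(0),r.min(0),r.max(0))
ce,wh,a=cv2.minAreaRect((r[:,:2]*1000).astype(np.float32));print(ce,wh,a)
rect(win((z>.007)&(z<.03),425,500,205,262).astype(np.uint8),.010,'restfoot')
rect(win((V>100)&(S<80),258,290,250,282).astype(np.uint8),.016,'block')
rect(win((V>110)&(S<90),363,405,250,282).astype(np.uint8),.008,'pin')
for zz in (.2,.3,.4): 
  q=P[:,:270].reshape(-1,3); q=q[(q[:,2]>zz)]; print('fan',zz,np.nanmin(q,0),np.nanmax(q,0))
  q=q[q[:,0]<.75]; print(np.nanmin(q,0) if len(q) else None)
s=dict(np.load('scene.npz'));Q=cloud(s).reshape(-1,3);Q=Q[(Q[:,2]>.15)&(Q[:,0]>.3)&(Q[:,1]>0.05)&(Q[:,0]<1.)]; 
for a in np.arange(.15,.7,.1):
  r=Q[(Q[:,2]>a)&(Q[:,2]<a+.1)]; print('scene fan',a,r.min(0).round(2) if len(r) else 0, r.max(0).round(2) if len(r) else 0)
crop=cv2.resize(I[190:300,250:500,::-1],None,fx=3.2,fy=3.2,interpolation=2); cv2.imwrite('pics/crop.png',crop)
```

```text
tray [514.6 306.1] [162.3 153.9] 1.0
caddy [622.4 -14.6] [121.  236.1] 2.6
bench z 0.0003079022289417255
jar 0.08905576977749363 463
   0.035 121 [0.6236 0.0439 0.0458] [0.575 0.021 0.037] [0.64 0.07 0.05]
   0.05 52 [0.6129 0.044  0.0546] [0.574 0.021 0.05 ] [0.638 0.071 0.069]
   0.07 290 [0.593  0.0545 0.0835] [0.574 0.036 0.07 ] [0.613 0.075 0.089]
oil 0.10568120623185706 407
   0.035 112 [ 0.6238 -0.0171  0.0458] [ 0.576 -0.048  0.036] [0.64  0.017 0.05 ]
   0.05 224 [ 0.6022 -0.0137  0.0581] [ 0.577 -0.047  0.05 ] [0.638 0.017 0.068]
   0.07 55 [ 0.5949 -0.0157  0.0834] [ 0.586 -0.024  0.074] [ 0.604 -0.007  0.09 ]
   0.09 16 [ 0.5952 -0.0161  0.0964] [ 0.592 -0.02   0.091] [ 0.6   -0.011  0.106]
drop 0.11198284932579483 338
   0.035 68 [ 0.6201 -0.0758  0.0441] [ 0.58  -0.102  0.035] [ 0.639 -0.054  0.05 ]
   0.05 122 [ 0.5973 -0.0848  0.0646] [ 0.581 -0.108  0.05 ] [ 0.637 -0.054  0.07 ]
   0.07 102 [ 0.5963 -0.0872  0.0787] [ 0.584 -0.105  0.07 ] [ 0.615 -0.07   0.089]
   0.09 46 [ 0.5985 -0.0881  0.103 ] [ 0.589 -0.095  0.09 ] [ 0.607 -0.081  0.112]
rest hi [ 577.5 -308.6] 
[... 273 characters left out ...]
 62.3] 71.3
block [519.3 147.7] [63.7 62.9] 1.2
pin [522.9 -97.5] [89.5 21.5] 62.9
fan 0.2 [0.47811674 0.1350019  0.20004556] [0.95542702 0.67044462 0.60491555]
[0.47811674 0.20736377 0.20032174]
fan 0.3 [0.58916924 0.1350019  0.30005055] [0.92309517 0.5042011  0.60491555]
[0.58916924 0.20766226 0.30015927]
fan 0.4 [0.59018687 0.13571404 0.40001087] [0.92140113 0.49949147 0.60491555]
[0.59018687 0.21167428 0.40005291]
scene fan 0.15 [0.46 0.2  0.15] [0.87 0.68 0.25]
scene fan 0.25 [0.48 0.14 0.25] [0.92 0.66 0.35]
scene fan 0.35 [0.51 0.13 0.35] [0.92 0.66 0.45]
scene fan 0.45000000000000007 [0.54 0.14 0.45] [0.92 0.64 0.55]
scene fan 0.55 [0.65 0.2  0.55] [0.87 0.42 0.6 ]
scene fan 0.65 0 0
```

View pics/crop.png

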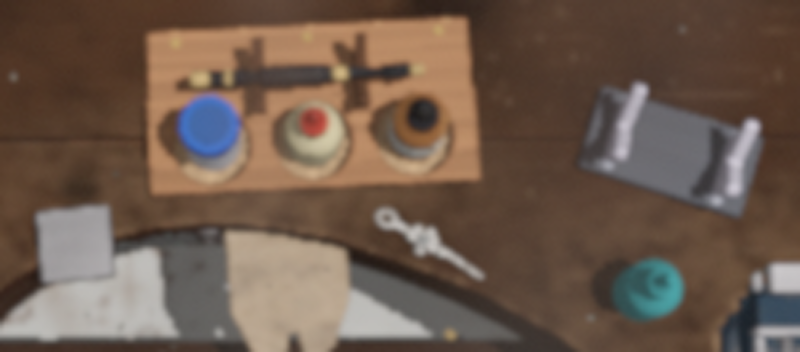

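The crop confirms the choice: blue-lid jar, cream/red oil bottle and amber dropper in the wells, with turquoise left apart at crop (648,290). The bottle tops agree with the computed wells to about 2 mm. Next I'll check the tray and fan, then start moving.

Run:
```python
from h import *
c=dict(np.load('top.npz')); P=cloud(c); I=c['image']; hsv=cv2.cvtColor(I,cv2.COLOR_RGB2HSV)
m=((hsv[...,2]>150)&(hsv[...,1]<60)).astype(np.uint8); o=np.zeros_like(m); o[225:312,165:248]=m[225:312,165:248]
k=max(cv2.findContours(o,0,2)[0],key=cv2.contourArea).reshape(-1,2)
print(cv2.minAreaRect((onz(c,k,.003)[:,:2]*1000).astype(np.float32)))
m=((hsv[...,0]>100)&(hsv[...,0]<130)&(hsv[...,1]>110)&(hsv[...,2]>60)).astype(np.uint8); o[:]=0; o[225:312,165:248]=m[225:312,165:248]
k=np.argwhere(o)[:,::-1]; print(cv2.minAreaRect((onz(c,k,.012)[:,:2]*1000).astype(np.float32)))
s=dict(np.load('scene.npz'));Q=np.r_[cloud(s).reshape(-1,3),P.reshape(-1,3)];Q=Q[(Q[:,2]>.1)&(Q[:,0]>.3)&(Q[:,1]>0.1)&(Q[:,0]<1.)&(Q[:,1]<.7)]
for zl,zh in [(.1,.2),(.2,.3),(.3,.45),(.45,.65)]:
  print(zl,[(round(y,2),round(float(np.percentile(q[:,0],1)),3)) for y in np.arange(.1,.5,.05) if len(q:=Q[(Q[:,2]>zl)&(Q[:,2]<zh)&(Q[:,1]>y)&(Q[:,1]<y+.05)])>5])
```

```text
((519.2496337890625, 307.1210021972656), (146.5494384765625, 146.69265747070312), 1.0882900953292847)
((518.5900268554688, 306.20086669921875), (150.48696899414062, 151.60626220703125), 0.7414122819900513)
0.1 [(np.float64(0.25), 0.73), (np.float64(0.35), 0.818), (np.float64(0.4), 0.82)]
0.2 [(np.float64(0.15), 0.76), (np.float64(0.2), 0.707), (np.float64(0.25), 0.661), (np.float64(0.3), 0.624), (np.float64(0.35), 0.609), (np.float64(0.4), 0.619)]
0.3 [(np.float64(0.1), 0.821), (np.float64(0.15), 0.76), (np.float64(0.2), 0.707), (np.float64(0.25), 0.661), (np.float64(0.3), 0.621), (np.float64(0.35), 0.592), (np.float64(0.4), 0.591), (np.float64(0.45), 0.618)]
0.45 [(np.float64(0.1), 0.834), (np.float64(0.15), 0.773), (np.float64(0.2), 0.721), (np.float64(0.25), 0.674), (np.float64(0.3), 0.633), (np.float64(0.35), 0.605), (np.float64(0.4), 0.604), (np.float64(0.45), 0.627)]
```

Emit:
send_rows([
  {"dx":0.129,"dy":0.203,"az":-0.0165,"dz":0.02,"fingers":93},
  {"dx":0.129,"dy":0.203,"az":-0.0165,"dz":0.02,"fingers":93},
  {"dx":0.129,"dy":0.203,"az":-0.0165,"dz":0.02,"fingers":93},
  {"dx":0.129,"dy":0.203,"az":-0.0165,"dz":0.02,"fingers":93},
  {"dx":0.129,"dy":0.203,"az":-0.0165,"dz":0.02,"fingers":58},
  {"dx":0.129,"dy":0.203,"az":-0.0165,"dz":0.02,"fingers":58},
  {"dx":0.129,"dy":0.203,"az":-0.0165,"dz":0.02,"fingers":58},
  {"dx":0.129,"dy":0.203,"az":-0.0165,"dz":0.02,"fingers":58},
])

```text
validation failed for argument at $.in...
```

Emit:
send_rows([
  {"ax":0,"ay":0,"az":-0.0165,"dx":0.129,"dy":0.203,"dz":0.02,"fingers":93},
  {"ax":0,"ay":0,"az":-0.0165,"dx":0.129,"dy":0.203,"dz":0.02,"fingers":93},
  {"ax":0,"ay":0,"az":-0.0165,"dx":0.129,"dy":0.203,"dz":0.02,"fingers":93},
  {"ax":0,"ay":0,"az":-0.0165,"dx":0.129,"dy":0.203,"dz":0.02,"fingers":58},
  {"ax":0,"ay":0,"az":-0.0165,"dx":0.129,"dy":0.203,"dz":0.02,"fingers":58},
  {"ax":0,"ay":0,"az":-0.0165,"dx":0.129,"dy":0.203,"dz":0.02,"fingers":58},
  {"ax":0,"ay":0,"az":-0.0165,"dx":0.129,"dy":0.203,"dz":0.02,"fingers":58},
  {"ax":0,"ay":0,"az":-0.0165,"dx":0.129,"dy":0.203,"dz":0.02,"fingers":58},
])

```text
t: 0.77
eef_pos: [0.3998, -0.2472, 0.2118]
tool_rot: [[0.999, 0.043, -0.0], [0.043, -0.999, 0.0], [-0.0, -0.0, -1.0]]
wrist_force: [1.1, -0.8, 0.4]
opening: 0.0643
grasp_force: 0.0
```

Emit:
send_rows([
  {"ax":0,"ay":0,"az":0,"dx":0.14,"dy":0.22,"dz":0,"fingers":58},
  {"ax":0,"ay":0,"az":0,"dx":0.14,"dy":0.22,"dz":0,"fingers":58},
  {"ax":0,"ay":0,"az":0,"dx":0.14,"dy":0.22,"dz":0,"fingers":58},
  {"ax":0,"ay":0,"az":0,"dx":0.14,"dy":0.22,"dz":0,"fingers":58},
  {"ax":0,"ay":0,"az":0,"dx":0.14,"dy":0.22,"dz":0,"fingers":58},
  {"ax":0,"ay":0,"az":0,"dx":0.14,"dy":0.22,"dz":0,"fingers":58},
  {"ax":0,"ay":0,"az":0,"dx":0.14,"dy":0.22,"dz":0,"fingers":58},
  {"ax":0,"ay":0,"az":0,"dx":0,"dy":0,"dz":0,"fingers":58},
])

```text
t: 1.43
eef_pos: [0.5486, -0.012, 0.2113]
tool_rot: [[0.999, 0.052, 0.001], [0.052, -0.999, 0.003], [0.001, -0.003, -1.0]]
wrist_force: [-0.5, -0.3, 0.2]
opening: 0.0578
grasp_force: 0.0
```

Run:
```python
from h import *
c=cam('wrist'); save(c,'w1.png'); np.savez('w1.npz',**c); s=state(); print(s['t'],s['eef_pos'],c['o'],c['Rw'])
```

```text
1.4833 [ 0.54715695 -0.01476054  0.21113079] [ 0.61672322 -0.00892817  0.40784892] [[ 0.05052633 -0.96783481 -0.24646068]
 [-0.99871928 -0.04961221 -0.00992122]
 [-0.00262536  0.24664631 -0.96910201]]
```

View pics/w1.png

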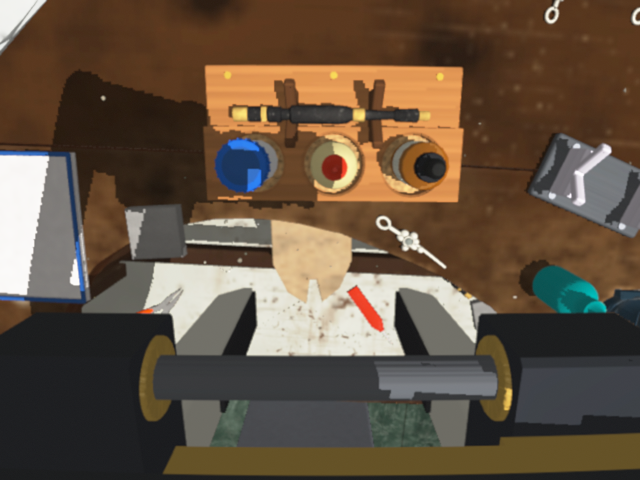

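The wrist view shows the whole caddy at (333,133), with the blue lid at (243,163), red spout at (334,167), black bulb at (428,166) and handpiece at (330,114).

Run:
```python
from h import *
c=dict(np.load('w1.npz')); P=cloud(c); h=cv2.cvtColor(c['image'],cv2.COLOR_RGB2HSV); H,S,V=[h[...,i].astype(int) for i in range(3)]
def big(m,x0,x1,y0,y1):
    o=np.zeros((480,640),np.uint8); o[y0:y1,x0:x1]=m[y0:y1,x0:x1]; return max(cv2.findContours(o,0,2)[0],key=cv2.contourArea).reshape(-1,2)
def circ(n,m,w,z):
    k=big(m,*w); ce,r=cv2.minEnclosingCircle((onz(c,k,z)[:,:2]*1000).astype(np.float32)); print(n,np.round(ce,1),round(r,1))
circ('lid',(H>100)&(H<130)&(S>100),(205,285,130,200),.084)
for n,w in [('lid',(215,268,140,190)),('oil',(305,360,137,190)),('drop',(392,447,137,190))]:
    q=P[w[2]:w[3],w[0]:w[1]].reshape(-1,3)
    for lo,hi in [(.055,.075),(.075,.09),(.09,.12)]:
        r=q[(q[:,2]>lo)&(q[:,2]<hi)]
        if len(r)>5: print(n,lo,len(r),((r.max(0)+r.min(0))/2).round(4),np.ptp(r,axis=0).round(3))
k=big((H>5)&(H<20)&(S>110)&(V>100),195,475,55,128)
print('backfloor',[np.round(a,1) for a in cv2.minAreaRect((onz(c,k,.006)[:,:2]*1000).astype(np.float32))[:2]],cv2.minAreaRect((onz(c,k,.006)[:,:2]*1000).astype(np.float32))[2])
q=P[100:128,225:435].reshape(-1,3);r=q[(q[:,2]>.046)]; X=r[:,:2]
print('hand',len(r),[np.round(a,1) for a in cv2.minAreaRect((X*1000).astype(np.float32))],(X.max(0)+X.min(0))/2, np.median(r[:,2]))
q=P[125:245,525:640].reshape(-1,3);r=q[(q[:,2]>.035)]; print('forks',len(r),cv2.minAreaRect((r[:,:2]*1000).astype(np.float32)))
print('tray',np.nanmedian(P[160:290,10:60],(0,1)), onz(c,[[80,180],[85,270]],.012))
```

```text
lid [595.7  53.7] 20.9
lid 0.055 61 [0.5956 0.0434 0.0652] [0.038 0.015 0.02 ]
lid 0.075 2225 [0.5956 0.0549 0.0808] [0.037 0.04  0.011]
oil 0.055 1088 [ 0.5974 -0.0159  0.06  ] [0.037 0.037 0.01 ]
oil 0.075 423 [ 0.5975 -0.0162  0.0828] [0.02  0.019 0.014]
oil 0.09 127 [ 0.5974 -0.0164  0.097 ] [0.009 0.009 0.014]
drop 0.055 1103 [ 0.6016 -0.0873  0.065 ] [0.038 0.037 0.02 ]
drop 0.075 421 [ 0.6016 -0.0884  0.0825] [0.022 0.023 0.015]
drop 0.09 385 [ 0.6018 -0.088   0.0997] [0.014 0.014 0.019]
backfloor [array([656.4, -12.8]), array([ 54.7, 236.1])] 2.659943103790283
hand 2058 [array([637.7, -11.1]), array([ 13.5, 160.7]), np.float64(2.8)] [ 0.63700239 -0.01107612] 0.048239252620778356
forks 989 ((592.9993896484375, -266.096923828125), (82.19145202636719, 54.199363708496094), 75.56848907470703)
tray [0.52324945 0.27811261 0.0025264 ] [[0.57056567 0.22129497 0.012     ]
 [0.48153825 0.22424172 0.012     ]]
```

Emit:
send_rows([
  {"ax":0,"ay":0,"az":0,"dx":0.105,"dy":0.155,"dz":-0.1,"fingers":58},
  {"ax":0,"ay":0,"az":0,"dx":0.105,"dy":0.155,"dz":-0.1,"fingers":58},
  {"ax":0,"ay":0,"az":0,"dx":0.105,"dy":0.155,"dz":-0.1,"fingers":58},
  {"ax":0,"ay":0,"az":0,"dx":0,"dy":0,"dz":0,"fingers":58},
  {"ax":0,"ay":0,"az":0,"dx":0,"dy":0,"dz":0,"fingers":58},
])

```text
t: 1.9
eef_pos: [0.5925, 0.0515, 0.1653]
tool_rot: [[0.999, 0.047, -0.004], [0.047, -0.999, -0.0], [-0.004, 0.0, -1.0]]
wrist_force: [0.0, 0.7, 0.7]
opening: 0.0578
grasp_force: 0.0
```

Emit:
send_rows([
  {"ax":0,"ay":0,"az":0,"dx":0.013,"dy":0.023,"dz":-0.223,"fingers":58},
  {"ax":0,"ay":0,"az":0,"dx":0,"dy":0,"dz":-0.223,"fingers":58},
  {"ax":0,"ay":0,"az":0,"dx":0,"dy":0,"dz":-0.223,"fingers":58},
  {"ax":0,"ay":0,"az":0,"dx":0,"dy":0,"dz":-0.223,"fingers":58},
  {"ax":0,"ay":0,"az":0,"dx":0,"dy":0,"dz":0,"fingers":58},
  {"ax":0,"ay":0,"az":0,"dx":0,"dy":0,"dz":0,"fingers":35},
  {"ax":0,"ay":0,"az":0,"dx":0,"dy":0,"dz":0,"fingers":35},
  {"ax":0,"ay":0,"az":0,"dx":0,"dy":0,"dz":0,"fingers":35},
], force=15)

```text
t: 2.57
eef_pos: [0.5977, 0.0543, 0.0362]
tool_rot: [[0.999, 0.045, 0.005], [0.045, -0.999, -0.001], [0.005, 0.001, -1.0]]
wrist_force: [-0.6, 0.2, 0.4]
opening: 0.0428
grasp_force: 0.0
```

Emit:
send_rows([
  {"ax":0,"ay":0,"az":0,"dx":0,"dy":0,"dz":0,"fingers":35},
  {"ax":0,"ay":0,"az":0,"dx":0,"dy":0,"dz":0,"fingers":35},
  {"ax":0,"ay":0,"az":0,"dx":0,"dy":0,"dz":0,"fingers":35},
])

```text
t: 2.82
eef_pos: [0.5977, 0.0547, 0.036]
tool_rot: [[0.999, 0.046, 0.005], [0.046, -0.999, -0.001], [0.005, 0.001, -1.0]]
wrist_force: [-0.3, -1.6, 7.1]
opening: 0.0387
grasp_force: 15.0
```

Emit:
send_rows([
  {"ax":0,"ay":0,"az":0,"dx":0,"dy":0,"dz":0.15,"fingers":35},
  {"ax":0,"ay":0,"az":0,"dx":0,"dy":0,"dz":0.2,"fingers":35},
  {"ax":0,"ay":0,"az":0,"dx":0,"dy":0,"dz":0,"fingers":35},
])

```text
t: 3.07
eef_pos: [0.5996, 0.055, 0.0922]
tool_rot: [[0.999, 0.046, 0.01], [0.047, -0.999, -0.001], [0.01, 0.001, -1.0]]
wrist_force: [0.7, -0.7, 0.8]
opening: 0.0387
grasp_force: 15.0
```

Run:
```python
from h import *
c=cam('wrist'); save(c,'w2.png')
c=cam('scene'); cv2.imwrite('pics/s2.png',cv2.resize(c['image'][200:320,230:420,::-1],None,fx=4,fy=4))
```

```text
(no output)
```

View pics/s2.png

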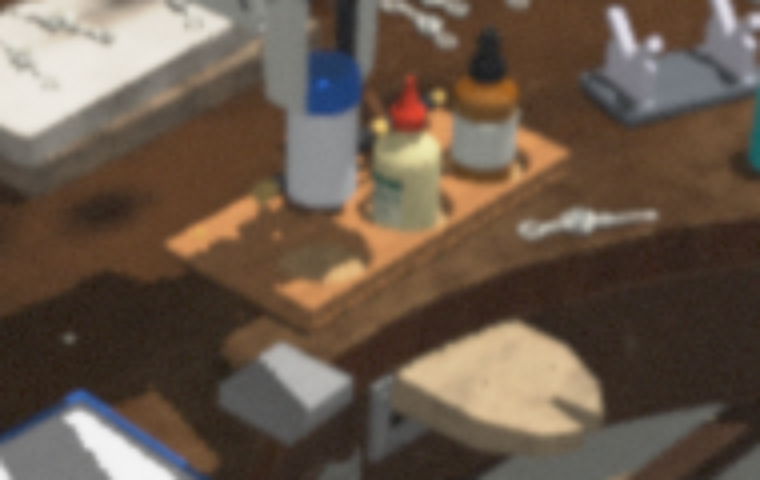

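The jar is lifted cleanly at s2 (320,130), and the other two bottles are standing. Carrying it to the tray.

Emit:
send_rows([
  {"ax":0,"ay":0,"az":0,"dx":-0.1,"dy":0.244,"dz":0,"fingers":35},
  {"ax":0,"ay":0,"az":0,"dx":-0.1,"dy":0.244,"dz":0,"fingers":35},
  {"ax":0,"ay":0,"az":0,"dx":-0.1,"dy":0.244,"dz":0,"fingers":35},
  {"ax":0,"ay":0,"az":0,"dx":-0.1,"dy":0.244,"dz":0,"fingers":35},
  {"ax":0,"ay":0,"az":0,"dx":-0.1,"dy":0.244,"dz":0,"fingers":35},
  {"ax":0,"ay":0,"az":0,"dx":-0.1,"dy":0.244,"dz":0,"fingers":35},
  {"ax":0,"ay":0,"az":0,"dx":-0.1,"dy":0.244,"dz":0,"fingers":35},
  {"ax":0,"ay":0,"az":0,"dx":-0.1,"dy":0.244,"dz":0,"fingers":35},
])

```text
t: 3.83
eef_pos: [0.4737, 0.3492, 0.0846]
tool_rot: [[0.999, 0.046, -0.002], [0.046, -0.999, -0.001], [-0.002, 0.001, -1.0]]
wrist_force: [0.6, 0.8, -0.3]
opening: 0.0388
grasp_force: 15.0
```

Emit:
send_rows([
  {"ax":0,"ay":0,"az":0,"dx":0,"dy":0,"dz":0,"fingers":35},
  {"ax":0,"ay":0,"az":0,"dx":0,"dy":0,"dz":0,"fingers":35},
  {"ax":0,"ay":0,"az":0,"dx":0,"dy":0,"dz":0,"fingers":35},
])

```text
t: 4.08
eef_pos: [0.475, 0.3475, 0.0848]
tool_rot: [[0.999, 0.047, -0.001], [0.047, -0.999, -0.001], [-0.001, 0.001, -1.0]]
wrist_force: [-0.3, -0.5, -1.3]
opening: 0.0386
grasp_force: 15.0
```

Emit:
send_rows([
  {"ax":0,"ay":0,"az":0,"dx":0,"dy":0,"dz":-0.14,"fingers":35},
  {"ax":0,"ay":0,"az":0,"dx":0,"dy":0,"dz":-0.12,"fingers":35},
  {"ax":0,"ay":0,"az":0,"dx":0,"dy":0,"dz":-0.06,"fingers":35},
  {"ax":0,"ay":0,"az":0,"dx":0,"dy":0,"dz":-0.015,"fingers":35},
  {"ax":0,"ay":0,"az":0,"dx":0,"dy":0,"dz":0,"fingers":35},
  {"ax":0,"ay":0,"az":0,"dx":0,"dy":0,"dz":0,"fingers":35},
])

```text
t: 4.58
eef_pos: [0.4765, 0.3475, 0.036]
tool_rot: [[0.999, 0.045, 0.001], [0.045, -0.999, 0.0], [0.001, -0.0, -1.0]]
wrist_force: [0.1, 0.1, -0.8]
opening: 0.0388
grasp_force: 15.0
```

Emit:
send_rows([
  {"ax":0,"ay":0,"az":0,"dx":0,"dy":0,"dz":-0.01,"fingers":35},
  {"ax":0,"ay":0,"az":0,"dx":0,"dy":0,"dz":-0.01,"fingers":35},
  {"ax":0,"ay":0,"az":0,"dx":0,"dy":0,"dz":0,"fingers":35},
  {"ax":0,"ay":0,"az":0,"dx":0,"dy":0,"dz":0,"fingers":35},
])

```text
t: 4.92
eef_pos: [0.4761, 0.3482, 0.0331]
tool_rot: [[0.999, 0.046, 0.001], [0.046, -0.999, 0.001], [0.001, -0.0, -1.0]]
wrist_force: [0.4, -0.5, 1.4]
opening: 0.0385
grasp_force: 15.0
```

Emit:
send_rows([
  {"ax":0,"ay":0,"az":0,"dx":0,"dy":0,"dz":0,"fingers":58},
  {"ax":0,"ay":0,"az":0,"dx":0,"dy":0,"dz":0,"fingers":58},
  {"ax":0,"ay":0,"az":0,"dx":0,"dy":0,"dz":0,"fingers":58},
  {"ax":0,"ay":0,"az":0,"dx":0,"dy":0,"dz":0,"fingers":58},
  {"ax":0,"ay":0,"az":0,"dx":0,"dy":0,"dz":0.205,"fingers":58},
  {"ax":0,"ay":0,"az":0,"dx":0,"dy":0,"dz":0.205,"fingers":58},
  {"ax":0,"ay":0,"az":0,"dx":0,"dy":0,"dz":0.205,"fingers":58},
  {"ax":0,"ay":0,"az":0,"dx":0,"dy":0,"dz":0.205,"fingers":58},
])

```text
t: 5.58
eef_pos: [0.4752, 0.3478, 0.1565]
tool_rot: [[0.999, 0.046, -0.001], [0.046, -0.999, -0.0], [-0.001, 0.0, -1.0]]
wrist_force: [-0.2, -0.5, 0.1]
opening: 0.0579
grasp_force: 0.0
```

Emit:
send_rows([
  {"ax":0,"ay":0,"az":0,"dx":0.08,"dy":-0.243,"dz":0,"fingers":58},
  {"ax":0,"ay":0,"az":0,"dx":0.08,"dy":-0.243,"dz":0,"fingers":58},
  {"ax":0,"ay":0,"az":0,"dx":0.08,"dy":-0.243,"dz":0,"fingers":58},
  {"ax":0,"ay":0,"az":0,"dx":0.08,"dy":-0.243,"dz":0,"fingers":58},
  {"ax":0,"ay":0,"az":0,"dx":0.08,"dy":-0.243,"dz":0,"fingers":58},
  {"ax":0,"ay":0,"az":0,"dx":0.08,"dy":-0.243,"dz":0,"fingers":58},
  {"ax":0,"ay":0,"az":0,"dx":0.08,"dy":-0.243,"dz":0,"fingers":58},
  {"ax":0,"ay":0,"az":0,"dx":0.08,"dy":-0.243,"dz":0,"fingers":58},
])

```text
t: 6.25
eef_pos: [0.5717, 0.0546, 0.1554]
tool_rot: [[0.999, 0.046, 0.0], [0.046, -0.999, 0.0], [0.0, -0.0, -1.0]]
wrist_force: [0.1, 0.4, -0.2]
opening: 0.0579
grasp_force: 0.0
```

Emit:
send_rows([
  {"ax":0,"ay":0,"az":0,"dx":0.08,"dy":-0.243,"dz":0,"fingers":58},
  {"ax":0,"ay":0,"az":0,"dx":0.08,"dy":-0.243,"dz":0,"fingers":58},
  {"ax":0,"ay":0,"az":0,"dx":0,"dy":0,"dz":0,"fingers":58},
  {"ax":0,"ay":0,"az":0,"dx":0,"dy":0,"dz":0,"fingers":58},
  {"ax":0,"ay":0,"az":0,"dx":0,"dy":0,"dz":0,"fingers":58},
])

```text
t: 6.67
eef_pos: [0.5951, -0.0162, 0.155]
tool_rot: [[0.999, 0.045, -0.001], [0.045, -0.999, 0.001], [-0.001, -0.001, -1.0]]
wrist_force: [0.6, 0.8, 0.4]
opening: 0.0578
grasp_force: 0.0
```

```bash
cat > mk.py <<'E'
from h import *
# tops in a world window from the top camera's depth: print xy centre and height of things above 60 mm
c=cam('top'); P=cloud(c)
m=((P[...,2]>.06)&(P[...,2]<.115)&(P[...,0]>.43)&(P[...,0]<.63)&(P[...,1]>-.14)&(P[...,1]<.39)).astype(np.uint8)
n,l,st,ce=cv2.connectedComponentsWithStats(m)
for i in range(1,n):
    q=P[l==i]
    if len(q)>25: print(len(q),((q.max(0)+q.min(0))/2).round(3)[:2],np.ptp(q,axis=0).round(3),q[:,2].max().round(3),ce[i].round())
E
python3 mk.py
```

```text
138 [ 0.593 -0.016] [0.027 0.035 0.046] 0.106 [348. 230.]
324 [0.473 0.348] [0.039 0.042 0.027] 0.088 [177. 286.]
```

Emit:
send_rows([
  {"ax":0,"ay":0,"az":0,"dx":0.013,"dy":0,"dz":-0.205,"fingers":58},
  {"ax":0,"ay":0,"az":0,"dx":0,"dy":0,"dz":-0.205,"fingers":58},
  {"ax":0,"ay":0,"az":0,"dx":0,"dy":0,"dz":-0.205,"fingers":58},
  {"ax":0,"ay":0,"az":0,"dx":0,"dy":0,"dz":-0.205,"fingers":58},
  {"ax":0,"ay":0,"az":0,"dx":0,"dy":0,"dz":0,"fingers":58},
  {"ax":0,"ay":0,"az":0,"dx":0,"dy":0,"dz":0,"fingers":35},
  {"ax":0,"ay":0,"az":0,"dx":0,"dy":0,"dz":0,"fingers":35},
  {"ax":0,"ay":0,"az":0,"dx":0,"dy":0,"dz":0,"fingers":35},
])

```text
t: 7.38
eef_pos: [0.5994, -0.0162, 0.035]
tool_rot: [[0.999, 0.047, 0.004], [0.047, -0.999, -0.001], [0.004, 0.001, -1.0]]
wrist_force: [-0.2, -0.8, 0.5]
opening: 0.0426
grasp_force: 0.0
```

Emit:
send_rows([
  {"ax":0,"ay":0,"az":0,"dx":0,"dy":0,"dz":0,"fingers":35},
  {"ax":0,"ay":0,"az":0,"dx":0,"dy":0,"dz":0,"fingers":35},
  {"ax":0,"ay":0,"az":0,"dx":0,"dy":0,"dz":0,"fingers":35},
])

```text
t: 7.63
eef_pos: [0.5983, -0.0167, 0.0337]
tool_rot: [[0.999, 0.046, 0.002], [0.046, -0.999, -0.0], [0.002, 0.001, -1.0]]
wrist_force: [0.8, -0.9, 0.3]
opening: 0.035
grasp_force: 0.0
```

Emit:
send_rows([
  {"ax":0,"ay":0,"az":0,"dx":0,"dy":0,"dz":0.15,"fingers":35},
  {"ax":0,"ay":0,"az":0,"dx":0,"dy":0,"dz":0.2,"fingers":35},
  {"ax":0,"ay":0,"az":0,"dx":0,"dy":0,"dz":0,"fingers":35},
  {"ax":0,"ay":0,"az":0,"dx":0,"dy":0,"dz":0,"fingers":35},
])

```text
t: 7.97
eef_pos: [0.5993, -0.017, 0.0873]
tool_rot: [[0.999, 0.046, 0.005], [0.046, -0.999, -0.001], [0.005, 0.001, -1.0]]
wrist_force: [0.2, -0.7, -0.3]
opening: 0.035
grasp_force: 0.0
```

Run:
```python
from h import *
c=cam('scene'); cv2.imwrite('pics/s3.png',cv2.resize(c['image'][200:320,230:420,::-1],None,fx=4,fy=4))
```

```text
(no output)
```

View pics/s3.png

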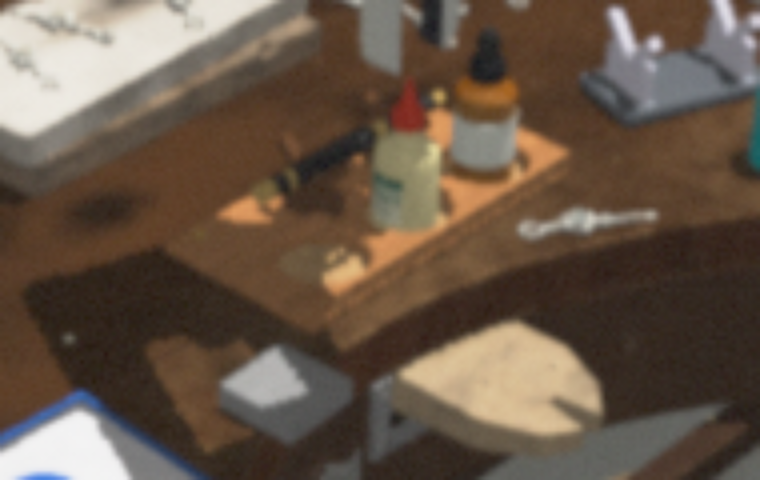

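The oil bottle was not gripped: it stands untouched at s3 (405,170). I'll check its profile against height.

```bash
python3 - <<'E'
from h import *
s=dict(np.load('scene.npz')); P=cloud(s).reshape(-1,3)
for f in ('scene','w1','top'):
  P=cloud(dict(np.load(f+'.npz'))).reshape(-1,3)
  for n,a in [('jar',(.5945,.055)),('oil',(.597,-.016)),('drop',(.6005,-.088))]:
    r=np.hypot(P[:,0]-a[0],P[:,1]-a[1]); k=(r<.028)&(P[:,2]>.02)
    print(f,n,[(int(z*1000),int(m.sum()),(np.percentile(r[m],[50,90])*1000).round(1).tolist()) for z in np.arange(.02,.11,.01) if (m:=k&(P[:,2]>z)&(P[:,2]<z+.01)).sum()>4])
E
python3 mk.py
```

```text
scene jar [(20, 72, [18.2, 21.9]), (30, 60, [17.9, 20.5]), (39, 62, [17.9, 20.5]), (49, 68, [17.7, 20.8]), (60, 56, [18.0, 20.2]), (69, 72, [18.7, 21.6]), (79, 165, [15.4, 21.0])]
scene oil [(20, 68, [18.0, 21.6]), (30, 58, [18.0, 21.0]), (39, 64, [18.3, 20.5]), (49, 69, [17.8, 20.6]), (60, 85, [12.6, 18.7]), (69, 22, [8.0, 10.3]), (79, 41, [7.7, 11.7]), (90, 14, [4.0, 5.6]), (99, 6, [3.1, 5.8])]
scene drop [(20, 58, [18.3, 21.4]), (30, 59, [17.6, 21.0]), (39, 53, [17.8, 20.5]), (49, 62, [17.5, 20.7]), (60, 68, [16.8, 20.0]), (69, 64, [11.7, 17.8]), (79, 50, [9.2, 12.7]), (90, 24, [5.8, 8.7]), (99, 23, [4.9, 7.4])]
w1 jar [(20, 54, [19.8, 20.2]), (30, 55, [19.7, 20.1]), (39, 59, [19.7, 20.1]), (49, 48, [19.7, 20.1]), (60, 46, [20.4, 21.2]), (69, 90, [20.3, 21.1]), (79, 2256, [14.3, 19.3])]
w1 oil [(49, 664, [17.1, 19.0]), (60, 536, [12.9, 15.1]), (79, 420, [7.7, 9.6]), (90, 95, [3.6, 4.7]), (99, 32, [1.6, 2.4])]
w1 drop [(20, 61, [19.6, 20.4]), (30, 70, [19.6, 20.4]), (39, 86, [19.7, 20.4]), (49, 117, [19.4, 20.2]), (60, 811, [17.2, 19.3]), (69, 315, [12.7, 14.9]), (79, 386, [9.9, 11.7]), (90, 69, [7.2, 8.1]), (99, 316, [5.0, 7.0])]
top jar [(20, 11, [19.5, 20.1]), (30, 13, [19.6, 19.8]), (39, 14, [19.4, 19.8]), (49, 9, [19.6, 19.7]), (60, 8, [19.8, 20.4]), (69, 25, [19.9, 20.8]), (79, 265, [14.5, 19.2])]
top oil [(20, 20, [20.1, 27.4]), (30, 9, [20.1, 20.2]), (39, 15, [19.8, 20.1]), (49, 78, [17.6, 19.3]), (60, 93, [13.7, 16.7]), (69, 7, [9.7, 10.0]), (79, 48, [7.5, 9.9]), (90, 12, [3.8, 5.4])]
top drop [(20, 16, [19.9, 26.8]), (30, 13, [19.4, 19.8]), (39, 14, [19.3, 20.2]), (49, 18, [19.2, 19.7]), (60, 98, [17.1, 19.0]), (69, 58, [13.6, 17.1]), (79, 44, [9.5, 11.3]), (90, 11, [7.1, 11.1]), (99, 31, [5.2, 7.5])]
70 [ 0.587 -0.017] [0.016 0.033 0.027] 0.087 [349. 233.]
324 [0.473 0.349] [0.039 0.042 0.026] 0.087 [177. 286.]
```

The oil bottle's straight body ends near z = 53 mm, with a shoulder above, so it needs a lower grip. That needs the taller dropper out first, so I'll take the dropper next.

Emit:
send_rows([
  {"ax":0,"ay":0,"az":0,"dx":0,"dy":0,"dz":0.17,"fingers":58},
  {"ax":0,"ay":0,"az":0,"dx":0,"dy":0,"dz":0.17,"fingers":58},
  {"ax":0,"ay":0,"az":0,"dx":0.005,"dy":-0.236,"dz":0.05,"fingers":58},
  {"ax":0,"ay":0,"az":0,"dx":0.005,"dy":-0.236,"dz":0,"fingers":58},
  {"ax":0,"ay":0,"az":0,"dx":0,"dy":0,"dz":0,"fingers":58},
  {"ax":0,"ay":0,"az":0,"dx":0,"dy":0,"dz":0,"fingers":58},
  {"ax":0,"ay":0,"az":0,"dx":0,"dy":0,"dz":0,"fingers":58},
])

```text
t: 8.65
eef_pos: [0.598, -0.087, 0.142]
tool_rot: [[0.999, 0.045, -0.003], [0.045, -0.999, 0.002], [-0.003, -0.002, -1.0]]
wrist_force: [0.1, 1.2, -0.4]
opening: 0.058
grasp_force: 0.0
```

Emit:
send_rows([
  {"ax":0,"ay":0,"az":0,"dx":0.006,"dy":-0.006,"dz":-0.19,"fingers":58},
  {"ax":0,"ay":0,"az":0,"dx":0,"dy":0,"dz":-0.19,"fingers":58},
  {"ax":0,"ay":0,"az":0,"dx":0,"dy":0,"dz":-0.19,"fingers":58},
  {"ax":0,"ay":0,"az":0,"dx":0,"dy":0,"dz":-0.185,"fingers":58},
  {"ax":0,"ay":0,"az":0,"dx":0,"dy":0,"dz":0,"fingers":58},
  {"ax":0,"ay":0,"az":0,"dx":0,"dy":0,"dz":0,"fingers":33},
  {"ax":0,"ay":0,"az":0,"dx":0,"dy":0,"dz":0,"fingers":33},
  {"ax":0,"ay":0,"az":0,"dx":0,"dy":0,"dz":0,"fingers":33},
])

```text
t: 9.32
eef_pos: [0.6015, -0.0882, 0.0322]
tool_rot: [[0.999, 0.047, 0.003], [0.047, -0.999, -0.001], [0.003, 0.001, -1.0]]
wrist_force: [0.4, -1.2, -0.5]
opening: 0.0427
grasp_force: 0.0
```

Emit:
send_rows([
  {"ax":0,"ay":0,"az":0,"dx":0,"dy":0,"dz":0,"fingers":33},
  {"ax":0,"ay":0,"az":0,"dx":0,"dy":0,"dz":0,"fingers":33},
  {"ax":0,"ay":0,"az":0,"dx":0,"dy":0,"dz":0,"fingers":33},
])

```text
t: 9.57
eef_pos: [0.6015, -0.0886, 0.0322]
tool_rot: [[0.999, 0.046, 0.004], [0.046, -0.999, -0.001], [0.004, 0.001, -1.0]]
wrist_force: [0.8, 0.4, 6.9]
opening: 0.0379
grasp_force: 15.0
```

Emit:
send_rows([
  {"ax":0,"ay":0,"az":0,"dx":0,"dy":0,"dz":0.15,"fingers":33},
  {"ax":0,"ay":0,"az":0,"dx":0,"dy":0,"dz":0.18,"fingers":33},
  {"ax":0,"ay":0,"az":0,"dx":0,"dy":0,"dz":0,"fingers":33},
  {"ax":0,"ay":0,"az":0,"dx":-0.2,"dy":0,"dz":0,"fingers":33},
  {"ax":0,"ay":0,"az":0,"dx":-0.3,"dy":0,"dz":0,"fingers":33},
  {"ax":0,"ay":0,"az":0,"dx":0,"dy":0,"dz":0,"fingers":33},
])

```text
t: 10.07
eef_pos: [0.5167, -0.085, 0.0761]
tool_rot: [[0.999, 0.046, -0.015], [0.046, -0.999, 0.005], [-0.015, -0.005, -1.0]]
wrist_force: [-1.1, 0.5, -1.9]
opening: 0.0382
grasp_force: 15.0
```

Emit:
send_rows([
  {"ax":0,"ay":0,"az":0,"dx":-0.041,"dy":0.15,"dz":0,"fingers":33},
  {"ax":0,"ay":0,"az":0,"dx":-0.041,"dy":0.26,"dz":0,"fingers":33},
  {"ax":0,"ay":0,"az":0,"dx":-0.041,"dy":0.26,"dz":0,"fingers":33},
  {"ax":0,"ay":0,"az":0,"dx":-0.041,"dy":0.26,"dz":0,"fingers":33},
  {"ax":0,"ay":0,"az":0,"dx":-0.041,"dy":0.26,"dz":0,"fingers":33},
  {"ax":0,"ay":0,"az":0,"dx":-0.041,"dy":0.26,"dz":0,"fingers":33},
  {"ax":0,"ay":0,"az":0,"dx":-0.041,"dy":0.26,"dz":0,"fingers":33},
  {"ax":0,"ay":0,"az":0,"dx":-0.041,"dy":0.26,"dz":0,"fingers":33},
])

```text
t: 10.73
eef_pos: [0.4782, 0.209, 0.0794]
tool_rot: [[0.999, 0.046, -0.0], [0.046, -0.999, -0.0], [-0.0, 0.0, -1.0]]
wrist_force: [1.1, -0.9, -1.0]
opening: 0.0377
grasp_force: 15.0
```

Emit:
send_rows([
  {"ax":0,"ay":0,"az":0,"dx":-0.02,"dy":0.24,"dz":0,"fingers":33},
  {"ax":0,"ay":0,"az":0,"dx":0,"dy":0.13,"dz":0,"fingers":33},
  {"ax":0,"ay":0,"az":0,"dx":0,"dy":0,"dz":0,"fingers":33},
  {"ax":0,"ay":0,"az":0,"dx":0,"dy":0,"dz":0,"fingers":33},
  {"ax":0,"ay":0,"az":0,"dx":0,"dy":0,"dz":0,"fingers":33},
])

```text
t: 11.15
eef_pos: [0.4757, 0.2621, 0.0792]
tool_rot: [[0.999, 0.046, -0.001], [0.046, -0.999, -0.001], [-0.001, 0.001, -1.0]]
wrist_force: [0.5, -0.1, -0.3]
opening: 0.0382
grasp_force: 15.0
```

Emit:
send_rows([
  {"ax":0,"ay":0,"az":0,"dx":0,"dy":0,"dz":-0.14,"fingers":33},
  {"ax":0,"ay":0,"az":0,"dx":0,"dy":0,"dz":-0.12,"fingers":33},
  {"ax":0,"ay":0,"az":0,"dx":0,"dy":0,"dz":-0.06,"fingers":33},
  {"ax":0,"ay":0,"az":0,"dx":0,"dy":0,"dz":-0.015,"fingers":33},
  {"ax":0,"ay":0,"az":0,"dx":0,"dy":0,"dz":-0.01,"fingers":33},
  {"ax":0,"ay":0,"az":0,"dx":0,"dy":0,"dz":0,"fingers":33},
  {"ax":0,"ay":0,"az":0,"dx":0,"dy":0,"dz":0,"fingers":33},
])

```text
t: 11.73
eef_pos: [0.4768, 0.2623, 0.0286]
tool_rot: [[0.999, 0.045, 0.001], [0.045, -0.999, 0.0], [0.001, -0.0, -1.0]]
wrist_force: [0.7, -0.1, -1.7]
opening: 0.0384
grasp_force: 15.0
```

Emit:
send_rows([
  {"ax":0,"ay":0,"az":0,"dx":0,"dy":0,"dz":-0.007,"fingers":33},
  {"ax":0,"ay":0,"az":0,"dx":0,"dy":0,"dz":0,"fingers":58},
  {"ax":0,"ay":0,"az":0,"dx":0,"dy":0,"dz":0,"fingers":58},
  {"ax":0,"ay":0,"az":0,"dx":0,"dy":0,"dz":0,"fingers":58},
  {"ax":0,"ay":0,"az":0,"dx":0,"dy":0,"dz":0,"fingers":58},
  {"ax":0,"ay":0,"az":0,"dx":0,"dy":0,"dz":0.21,"fingers":58},
  {"ax":0,"ay":0,"az":0,"dx":0,"dy":0,"dz":0.21,"fingers":58},
  {"ax":0,"ay":0,"az":0,"dx":0,"dy":0,"dz":0.21,"fingers":58},
])

```text
t: 12.4
eef_pos: [0.4753, 0.2626, 0.1218]
tool_rot: [[0.999, 0.046, -0.002], [0.046, -0.999, -0.001], [-0.002, 0.0, -1.0]]
wrist_force: [-0.1, 0.4, -0.3]
opening: 0.0576
grasp_force: 0.0
```

Emit:
send_rows([
  {"ax":0,"ay":0,"az":0,"dx":0,"dy":0,"dz":0.21,"fingers":58},
  {"ax":0,"ay":0,"az":0,"dx":0.115,"dy":-0.2,"dz":0.01,"fingers":58},
  {"ax":0,"ay":0,"az":0,"dx":0.115,"dy":-0.236,"dz":0,"fingers":58},
  {"ax":0,"ay":0,"az":0,"dx":0.115,"dy":-0.236,"dz":0,"fingers":58},
  {"ax":0,"ay":0,"az":0,"dx":0.115,"dy":-0.236,"dz":0,"fingers":58},
  {"ax":0,"ay":0,"az":0,"dx":0.115,"dy":-0.236,"dz":0,"fingers":58},
  {"ax":0,"ay":0,"az":0,"dx":0.115,"dy":-0.236,"dz":0,"fingers":58},
  {"ax":0,"ay":0,"az":0,"dx":0.11,"dy":-0.236,"dz":0,"fingers":58},
])

```text
t: 13.07
eef_pos: [0.5966, 0.0187, 0.1543]
tool_rot: [[0.999, 0.046, -0.0], [0.046, -0.999, 0.0], [-0.0, -0.0, -1.0]]
wrist_force: [0.4, 0.4, 0.6]
opening: 0.0578
grasp_force: 0.0
```

Emit:
send_rows([
  {"ax":0,"ay":0,"az":0,"dx":0,"dy":-0.236,"dz":0,"fingers":58},
  {"ax":0,"ay":0,"az":0,"dx":0,"dy":0,"dz":0,"fingers":58},
  {"ax":0,"ay":0,"az":0,"dx":0,"dy":0,"dz":0,"fingers":58},
  {"ax":0,"ay":0,"az":0,"dx":0,"dy":0,"dz":0,"fingers":58},
])

```text
t: 13.4
eef_pos: [0.5957, -0.0147, 0.1541]
tool_rot: [[0.999, 0.045, -0.001], [0.045, -0.999, 0.001], [-0.001, -0.001, -1.0]]
wrist_force: [-0.3, -0.1, -0.0]
opening: 0.0581
grasp_force: 0.0
```

```bash
python3 mk.py
```

```text
143 [ 0.594 -0.016] [0.029 0.035 0.045] 0.105 [348. 230.]
325 [0.473 0.348] [0.039 0.042 0.026] 0.087 [177. 286.]
253 [0.477 0.262] [0.037 0.038 0.046] 0.106 [219. 284.]
```

Emit:
send_rows([
  {"ax":0,"ay":0,"az":0,"dx":0.01,"dy":-0.01,"dz":-0.215,"fingers":58},
  {"ax":0,"ay":0,"az":0,"dx":0,"dy":0,"dz":-0.215,"fingers":58},
  {"ax":0,"ay":0,"az":0,"dx":0,"dy":0,"dz":-0.215,"fingers":58},
  {"ax":0,"ay":0,"az":0,"dx":0,"dy":0,"dz":-0.205,"fingers":58},
  {"ax":0,"ay":0,"az":0,"dx":0,"dy":0,"dz":-0.01,"fingers":58},
  {"ax":0,"ay":0,"az":0,"dx":0,"dy":0,"dz":0,"fingers":58},
])

```text
t: 13.95
eef_pos: [0.5959, -0.0146, 0.0241]
tool_rot: [[0.999, 0.048, -0.004], [0.048, -0.999, 0.001], [-0.004, -0.001, -1.0]]
wrist_force: [0.5, -0.5, 0.2]
opening: 0.0584
grasp_force: 0.0
```

Emit:
send_rows([
  {"ax":0,"ay":0,"az":0,"dx":0,"dy":0,"dz":0,"fingers":33},
  {"ax":0,"ay":0,"az":0,"dx":0,"dy":0,"dz":0,"fingers":33},
  {"ax":0,"ay":0,"az":0,"dx":0,"dy":0,"dz":0,"fingers":33},
  {"ax":0,"ay":0,"az":0,"dx":0,"dy":0,"dz":0,"fingers":33},
  {"ax":0,"ay":0,"az":0,"dx":0,"dy":0,"dz":0,"fingers":33},
  {"ax":0,"ay":0,"az":0,"dx":0,"dy":0,"dz":0,"fingers":33},
])

```text
t: 14.45
eef_pos: [0.5988, -0.0164, 0.0268]
tool_rot: [[0.999, 0.046, 0.003], [0.046, -0.999, 0.0], [0.003, 0.0, -1.0]]
wrist_force: [1.1, 1.8, 6.3]
opening: 0.0335
grasp_force: 13.2
```

Emit:
send_rows([
  {"ax":0,"ay":0,"az":0,"dx":0,"dy":0,"dz":0,"fingers":28},
  {"ax":0,"ay":0,"az":0,"dx":0,"dy":0,"dz":0,"fingers":28},
])

```text
t: 14.62
eef_pos: [0.5988, -0.0164, 0.0268]
tool_rot: [[0.999, 0.046, 0.003], [0.046, -0.999, 0.0], [0.003, 0.0, -1.0]]
wrist_force: [0.5, 2.1, 7.2]
opening: 0.0332
grasp_force: 15.3
```

Run:
```python
from h import *
c=cam('scene'); cv2.imwrite('pics/s4.png',cv2.resize(c['image'][200:300,270:390,::-1],None,fx=6,fy=6,interpolation=2))
```

```text
(no output)
```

View pics/s4.png

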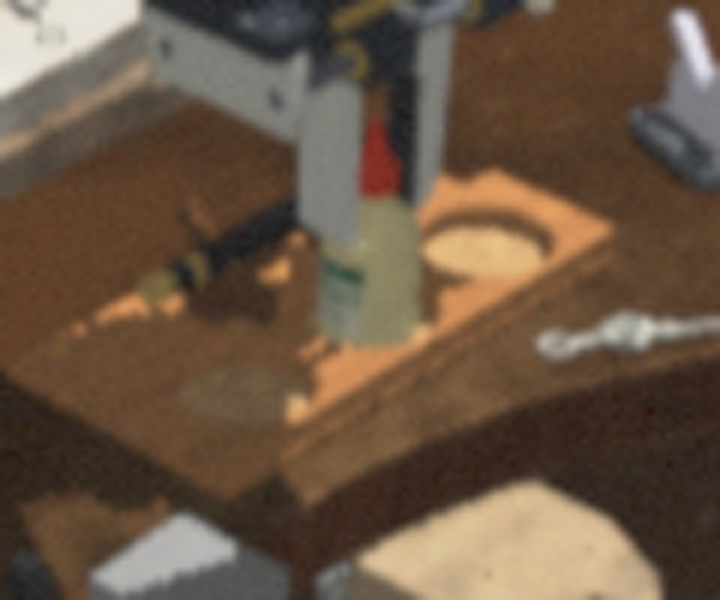

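The fingers are round the oil bottle (s4 370,270), fairly high on the body. I'll do a small test lift.

Emit:
send_rows([
  {"ax":0,"ay":0,"az":0,"dx":0,"dy":0,"dz":0.04,"fingers":28},
  {"ax":0,"ay":0,"az":0,"dx":0,"dy":0,"dz":0.04,"fingers":28},
  {"ax":0,"ay":0,"az":0,"dx":0,"dy":0,"dz":0,"fingers":28},
])

```text
t: 14.92
eef_pos: [0.5983, -0.0169, 0.0387]
tool_rot: [[0.999, 0.046, 0.002], [0.046, -0.999, -0.001], [0.002, 0.001, -1.0]]
wrist_force: [1.4, -0.3, -0.3]
opening: 0.0331
grasp_force: 14.4
```

Run:
```python
from h import *
c=cam('wrist'); P=cloud(c); h=cv2.cvtColor(c['image'],cv2.COLOR_RGB2HSV)
m=((h[...,0]<8)|(h[...,0]>172))&(h[...,1]>140)&(P[...,0]>.5)&(P[...,0]<.66)&(abs(P[...,1]+.016)<.03)&(P[...,2]>.06)
print(m.sum(),np.nanmax(P[m],0) if m.any() else 0,np.nanmedian(P[m],0) if m.any() else 0)
s=cam('scene'); Q=cloud(s).reshape(-1,3); h=cv2.cvtColor(s['image'],cv2.COLOR_RGB2HSV).reshape(-1,3)
for nm,Q2,h2 in [('now',Q,h)]+[('before',cloud(dict(np.load('scene.npz'))).reshape(-1,3),cv2.cvtColor(np.load('scene.npz')['image'],cv2.COLOR_RGB2HSV).reshape(-1,3))]:
  m=((h2[:,0]<8)|(h2[:,0]>172))&(h2[:,1]>130)&(abs(Q2[:,0]-.597)<.04)&(abs(Q2[:,1]+.016)<.03)&(Q2[:,2]>.06)
  print(nm,m.sum(),np.nanmedian(Q2[m],0),np.nanmin(Q2[m],0),np.nanmax(Q2[m],0))
```

```text
2365 [ 0.62958242 -0.00737305  0.1708315 ] [ 0.6012225  -0.01663153  0.09537046]
now 59 [ 0.59180121 -0.01719211  0.09783823] [ 0.58362709 -0.02854511  0.08546894] [ 0.59804335 -0.01028625  0.11751294]
before 73 [ 0.59359385 -0.0148579   0.08546956] [ 0.58490557 -0.02714199  0.07350658] [ 0.6052414  -0.00747287  0.10405047]
```

Emit:
send_rows([
  {"ax":0,"ay":0,"az":0,"dx":0,"dy":0,"dz":0.12,"fingers":28},
  {"ax":0,"ay":0,"az":0,"dx":0,"dy":0,"dz":0.12,"fingers":28},
  {"ax":0,"ay":0,"az":0.01,"dx":-0.03,"dy":0.12,"dz":0.02,"fingers":28},
  {"ax":0,"ay":0,"az":0.01,"dx":-0.05,"dy":0.235,"dz":0,"fingers":28},
  {"ax":0,"ay":0,"az":0.01,"dx":-0.05,"dy":0.235,"dz":0,"fingers":28},
  {"ax":0,"ay":0,"az":0.01,"dx":-0.05,"dy":0.235,"dz":0,"fingers":28},
  {"ax":0,"ay":0,"az":0.01,"dx":-0.05,"dy":0.235,"dz":0,"fingers":28},
  {"ax":0,"ay":0,"az":0.01,"dx":-0.05,"dy":0.235,"dz":0,"fingers":28},
])

```text
t: 15.68
eef_pos: [0.5547, 0.179, 0.076]
tool_rot: [[0.972, 0.233, -0.001], [0.233, -0.972, -0.0], [-0.001, -0.0, -1.0]]
wrist_force: [-0.5, 0.1, 0.3]
opening: 0.0331
grasp_force: 14.4
```

Emit:
send_rows([
  {"ax":0,"ay":0,"az":0.01,"dx":-0.05,"dy":0.235,"dz":0,"fingers":28},
  {"ax":0,"ay":0,"az":0.01,"dx":-0.05,"dy":0.235,"dz":0,"fingers":28},
  {"ax":0,"ay":0,"az":0.01,"dx":-0.05,"dy":0.235,"dz":0,"fingers":28},
  {"ax":0,"ay":0,"az":0,"dx":0,"dy":0.1,"dz":0,"fingers":28},
  {"ax":0,"ay":0,"az":0,"dx":0,"dy":0,"dz":0,"fingers":28},
  {"ax":0,"ay":0,"az":0,"dx":0,"dy":0,"dz":0,"fingers":28},
  {"ax":0,"ay":0,"az":0,"dx":0,"dy":0,"dz":0,"fingers":28},
])

```text
t: 16.27
eef_pos: [0.5332, 0.2972, 0.0759]
tool_rot: [[0.947, 0.322, -0.001], [0.322, -0.947, -0.001], [-0.001, 0.001, -1.0]]
wrist_force: [-0.4, 0.1, -1.9]
opening: 0.033
grasp_force: 14.4
```

Emit:
send_rows([
  {"ax":0,"ay":0,"az":0,"dx":0,"dy":0,"dz":-0.14,"fingers":28},
  {"ax":0,"ay":0,"az":0,"dx":0,"dy":0,"dz":-0.12,"fingers":28},
  {"ax":0,"ay":0,"az":0,"dx":0,"dy":0,"dz":-0.07,"fingers":28},
  {"ax":0,"ay":0,"az":0,"dx":0,"dy":0,"dz":-0.015,"fingers":28},
  {"ax":0,"ay":0,"az":0,"dx":0,"dy":0,"dz":-0.01,"fingers":28},
  {"ax":0,"ay":0,"az":0,"dx":0,"dy":0,"dz":0,"fingers":28},
  {"ax":0,"ay":0,"az":0,"dx":0,"dy":0,"dz":0,"fingers":28},
])

```text
t: 16.85
eef_pos: [0.5337, 0.2977, 0.0237]
tool_rot: [[0.947, 0.321, 0.0], [0.321, -0.947, 0.0], [0.0, -0.0, -1.0]]
wrist_force: [-1.6, 0.6, 3.0]
opening: 0.0338
grasp_force: 14.7
```

Emit:
send_rows([
  {"ax":0,"ay":0,"az":0,"dx":0,"dy":0,"dz":0,"fingers":58},
  {"ax":0,"ay":0,"az":0,"dx":0,"dy":0,"dz":0,"fingers":58},
  {"ax":0,"ay":0,"az":0,"dx":0,"dy":0,"dz":0,"fingers":58},
  {"ax":0,"ay":0,"az":0,"dx":0,"dy":0,"dz":0,"fingers":58},
  {"ax":0,"ay":0,"az":0,"dx":0,"dy":0,"dz":0.219,"fingers":58},
  {"ax":0,"ay":0,"az":0,"dx":0,"dy":0,"dz":0.219,"fingers":58},
  {"ax":0,"ay":0,"az":0,"dx":0,"dy":0,"dz":0.219,"fingers":58},
  {"ax":0,"ay":0,"az":0,"dx":0,"dy":0,"dz":0.219,"fingers":58},
])

```text
t: 17.52
eef_pos: [0.5328, 0.2983, 0.1557]
tool_rot: [[0.946, 0.323, -0.001], [0.323, -0.946, -0.0], [-0.001, 0.0, -1.0]]
wrist_force: [1.6, 0.5, -0.4]
opening: 0.058
grasp_force: 0.0
```

Emit:
send_rows([
  {"ax":0,"ay":0,"az":0,"dx":0,"dy":-0.2,"dz":0,"fingers":58},
  {"ax":0,"ay":0,"az":0.0374,"dx":0.06,"dy":-0.187,"dz":0,"fingers":58},
  {"ax":0,"ay":0,"az":0.0374,"dx":0.06,"dy":-0.187,"dz":0,"fingers":58},
  {"ax":0,"ay":0,"az":0.0374,"dx":0.06,"dy":-0.187,"dz":0,"fingers":58},
  {"ax":0,"ay":0,"az":0.0374,"dx":0.06,"dy":-0.187,"dz":0,"fingers":58},
  {"ax":0,"ay":0,"az":0.0374,"dx":0.06,"dy":-0.187,"dz":0,"fingers":58},
  {"ax":0,"ay":0,"az":0.0374,"dx":0.06,"dy":-0.187,"dz":0,"fingers":58},
  {"ax":0,"ay":0,"az":0.0374,"dx":0.06,"dy":-0.187,"dz":0,"fingers":58},
])

```text
t: 18.18
eef_pos: [0.5962, 0.0707, 0.1545]
tool_rot: [[0.402, 0.916, -0.0], [0.916, -0.402, -0.0], [-0.0, 0.0, -1.0]]
wrist_force: [0.8, -0.9, -0.1]
opening: 0.0578
grasp_force: 0.0
```

Emit:
send_rows([
  {"ax":0,"ay":0,"az":0.0374,"dx":0.06,"dy":-0.187,"dz":0,"fingers":58},
  {"ax":0,"ay":0,"az":0.0374,"dx":0.06,"dy":-0.187,"dz":0,"fingers":58},
  {"ax":0,"ay":0,"az":0.0374,"dx":0.06,"dy":-0.187,"dz":0,"fingers":58},
  {"ax":0,"ay":0,"az":0.0374,"dx":0.06,"dy":0,"dz":0,"fingers":58},
  {"ax":0,"ay":0,"az":0,"dx":0.035,"dy":0,"dz":0,"fingers":58},
  {"ax":0,"ay":0,"az":0,"dx":0,"dy":0,"dz":0,"fingers":58},
  {"ax":0,"ay":0,"az":0,"dx":0,"dy":0,"dz":0,"fingers":58},
  {"ax":0,"ay":0,"az":0,"dx":0,"dy":0,"dz":0,"fingers":58},
])

```text
t: 18.85
eef_pos: [0.6368, -0.0109, 0.1544]
tool_rot: [[-0.05, 0.999, -0.001], [0.999, 0.05, 0.0], [0.0, -0.001, -1.0]]
wrist_force: [0.6, 0.1, 0.3]
opening: 0.0584
grasp_force: 0.0
```

```bash
python3 mk.py
python3 - <<'E'
from h import *
print(state()['joints'].round(2))
c=cam('wrist'); save(c,'w5.png'); np.savez('w5.npz',**c); P=cloud(c)
m=(abs(P[...,0]-.638)<.03)&(abs(P[...,1]+.011)<.1)&(P[...,2]>.040)&(P[...,2]<.06)
r=P[m]; print(len(r),cv2.minAreaRect((r[:,:2]*1000).astype(np.float32)),np.median(r[:,2]))
h=cv2.cvtColor(c['image'],cv2.COLOR_RGB2HSV); print(c['o'])
E
```

```text
112 [0.53  0.292] [0.027 0.027 0.043] 0.103 [204. 260.]
324 [0.473 0.348] [0.039 0.042 0.027] 0.087 [177. 286.]
255 [0.477 0.262] [0.037 0.039 0.047] 0.108 [219. 284.]
[-0.19  0.44  1.36  0.    1.35 -0.24]
4754 ((638.6097412109375, -12.058807373046875), (54.324424743652344, 162.6480712890625), 2.1822943687438965) 0.047760399072827225
[0.63319211 0.05775201 0.35097584]
```

View pics/w5.png

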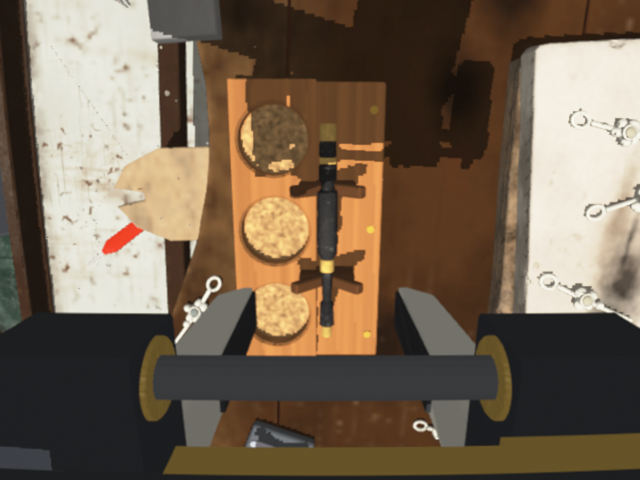

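The oil bottle stands on the tray with the others. The wrist view shows three empty wells at (272,140), (276,230) and (280,310), and the handpiece at (327,215), mid-point (0.638, -0.012). Descending on it.

Emit:
send_rows([
  {"ax":0,"ay":0,"az":0,"dx":0.008,"dy":-0.004,"dz":-0.215,"fingers":58},
  {"ax":0,"ay":0,"az":0,"dx":0,"dy":0,"dz":-0.215,"fingers":58},
  {"ax":0,"ay":0,"az":0,"dx":0,"dy":0,"dz":-0.215,"fingers":58},
  {"ax":0,"ay":0,"az":0,"dx":0,"dy":0,"dz":-0.205,"fingers":58},
  {"ax":0,"ay":0,"az":0,"dx":0,"dy":0,"dz":-0.01,"fingers":40},
  {"ax":0,"ay":0,"az":0,"dx":0,"dy":0,"dz":0,"fingers":30},
  {"ax":0,"ay":0,"az":0,"dx":0,"dy":0,"dz":0,"fingers":30},
  {"ax":0,"ay":0,"az":0,"dx":0,"dy":0,"dz":0,"fingers":30},
])

```text
t: 19.62
eef_pos: [0.6405, -0.0128, 0.0282]
tool_rot: [[-0.051, 0.999, 0.004], [0.999, 0.051, -0.001], [-0.001, 0.004, -1.0]]
wrist_force: [0.4, 0.3, -0.7]
opening: 0.0356
grasp_force: 0.0
```

Emit:
send_rows([
  {"ax":0,"ay":0,"az":0,"dx":0,"dy":0,"dz":0,"fingers":10},
  {"ax":0,"ay":0,"az":0,"dx":0,"dy":0,"dz":0,"fingers":10},
  {"ax":0,"ay":0,"az":0,"dx":0,"dy":0,"dz":0,"fingers":10},
  {"ax":0,"ay":0,"az":0,"dx":0,"dy":0,"dz":0,"fingers":10},
  {"ax":0,"ay":0,"az":0,"dx":0,"dy":0,"dz":0,"fingers":10},
])

```text
t: 20.03
eef_pos: [0.6387, -0.0127, 0.0259]
tool_rot: [[-0.05, 0.999, 0.001], [0.999, 0.05, -0.0], [-0.0, 0.0, -1.0]]
wrist_force: [-0.9, 0.2, 1.5]
opening: 0.0104
grasp_force: 0.0
```

No contact at 10 mm opening, which is suspicious. Looking.

Run:
```python
from h import *
c=cam('scene'); cv2.imwrite('pics/s6.png',cv2.resize(c['image'][190:300,260:400,::-1],None,fx=5.4,fy=5.4,interpolation=2))
np.savez('s6.npz',**c)
R=state(); print(R['eef_pos'],R['opening'],R['wrist_force'])
for z in (.0,.02,.04,.06):
  p=np.array(R['eef_pos'])+[0,0,z]; u,_=cv2.projectPoints(p.reshape(1,1,3),cv2.Rodrigues(np.array(c['R']))[0],np.array(c['t']),c['mtx'],c['D']); print(z,((u.ravel()-[260,190])*5.4).round())
```

```text
[ 0.63857487 -0.01267868  0.02571751] 0.01029717839588353 [-0.29331222  0.96590233 -0.37406505]
0.0 [306. 282.]
0.02 [307. 244.]
0.04 [307. 205.]
0.06 [308. 165.]
```

View pics/s6.png

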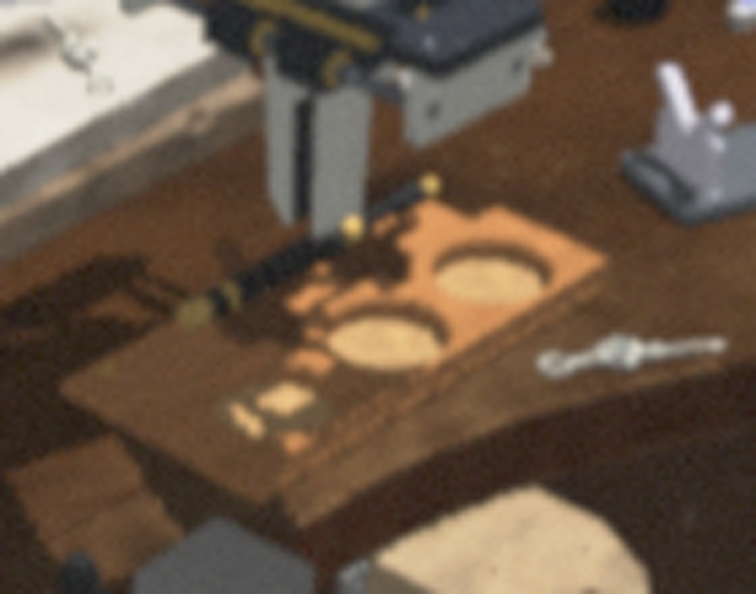

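The picture shows the closed fingertips ending just above the handpiece (s6 320,235), so the tips are higher than reported. I'll measure the offset from depth.

Run:
```python
from h import *
c=dict(np.load('s6.npz')); P=cloud(c); u0,v0=260,190
for x in (318,330,345,358):   # down the near finger's face in the crop
    col=[(y,P[int(v0+y/5.4),int(u0+x/5.4)].round(3).tolist()) for y in range(100,260,14)]
    print(x,col[3],col[-5:])
w=cam('wrist'); W=cloud(w); print(w['mount'].round(3) if hasattr(w['mount'],'round') else w['mount'])
q=W[300:440,170:470].reshape(-1,3); q=q[(q[:,2]>.04)&(abs(q[:,1]+.0127)<.015)]
print(len(q),np.histogram(q[:,2],bins=np.arange(.04,.2,.01)))
```

```text
318 (142, [0.632, -0.008, 0.102]) [(198, [0.631, -0.009, 0.076]), (212, [0.629, -0.007, 0.069]), (226, [0.63, -0.007, 0.063]), (240, [0.632, -0.011, 0.052]), (254, [0.631, -0.009, 0.046])]
330 (142, [0.623, -0.009, 0.106]) [(198, [0.618, -0.005, 0.083]), (212, [0.618, -0.005, 0.075]), (226, [0.622, -0.009, 0.066]), (240, [0.633, -0.022, 0.047]), (254, [0.63, -0.018, 0.042])]
345 (142, [0.616, -0.009, 0.109]) [(198, [0.618, -0.011, 0.08]), (212, [0.618, -0.012, 0.072]), (226, [0.639, -0.034, 0.048]), (240, [0.63, -0.025, 0.048]), (254, [0.652, -0.048, 0.02])]
358 (142, [0.617, -0.019, 0.104]) [(198, [0.618, -0.022, 0.076]), (212, [0.649, -0.055, 0.041]), (226, [0.635, -0.04, 0.047]), (240, [nan, nan, nan]), (254, [0.641, -0.048, 0.025])]
[[-0.001 -0.969 -0.249  0.069]
 [ 1.    -0.001  0.001 -0.   ]
 [-0.001 -0.249  0.969 -0.196]
 [ 0.     0.     0.     1.   ]]
4288 (array([590, 164, 133, 860, 666, 517, 418, 256, 172, 254, 208,  50,   0,
         0,   0]), array([0.04, 0.05, 0.06, 0.07, 0.08, 0.09, 0.1 , 0.11, 0.12, 0.13, 0.14,
       0.15, 0.16, 0.17, 0.18, 0.19]))
```

Run:
```python
from h import *
c=dict(np.load('w5.npz')); M=np.array(c['mount'])
v,u=np.mgrid[280:440,170:480]; p=cv2.undistortPoints(np.c_[u.ravel(),v.ravel()].astype(float).reshape(-1,1,2),c['mtx'],c['D']).reshape(-1,2)
d=c['z_map'][280:440,170:480].reshape(-1,1); X=np.c_[p,np.ones(len(p))]*d; T=X@M[:3,:3].T+M[:3,3]
for s in (-1,1):
    k=(T[:,1]*s>.02)&(T[:,1]*s<.055)&(abs(T[:,0])<.015)&(T[:,2]>-.12)&(T[:,2]<.06); t=T[k]
    print(s,len(t),'z pct',np.percentile(t[:,2],[1,50,90,97,99,100]).round(4)); e=t[t[:,2]>np.percentile(t[:,2],97)]; print(e.mean(0).round(4))
```

```text
-1 5372 z pct [-0.1191 -0.0741 -0.0434 -0.0354 -0.0322 -0.0293]
[ 0.0051 -0.0312 -0.033 ]
1 5398 z pct [-0.1191 -0.0742 -0.0435 -0.0357 -0.0323 -0.0296]
[ 0.0049  0.0306 -0.0331]
```

The wrist depth puts both fingertips 30 mm short of the reported TCP, so the true tip is at the reported z + 30 mm. That explains the high grips, and I'll work with that offset from here.

Emit:
send_rows([
  {"ax":0,"ay":0,"az":0,"dx":0,"dy":0.004,"dz":0.03,"fingers":45},
  {"ax":0,"ay":0,"az":0,"dx":0,"dy":0.004,"dz":0,"fingers":45},
  {"ax":0,"ay":0,"az":0,"dx":0,"dy":0,"dz":0,"fingers":45},
  {"ax":0,"ay":0,"az":0,"dx":0,"dy":0,"dz":0,"fingers":45},
  {"ax":0,"ay":0,"az":0,"dx":0,"dy":0,"dz":0,"fingers":45},
  {"ax":0,"ay":0,"az":0,"dx":0,"dy":0,"dz":-0.11,"fingers":45},
  {"ax":0,"ay":0,"az":0,"dx":0,"dy":0,"dz":-0.11,"fingers":45},
  {"ax":0,"ay":0,"az":0,"dx":0,"dy":0,"dz":0,"fingers":45},
])

```text
t: 20.8
eef_pos: [0.636, -0.011, -0.0061]
tool_rot: [[-0.05, 0.999, -0.005], [0.999, 0.05, 0.001], [0.001, -0.005, -1.0]]
wrist_force: [-0.1, 0.0, -0.1]
opening: 0.045
grasp_force: 0.0
```

Emit:
send_rows([
  {"ax":0,"ay":0,"az":0,"dx":0,"dy":0,"dz":-0.01,"fingers":45},
  {"ax":0,"ay":0,"az":0,"dx":0,"dy":0,"dz":0,"fingers":10},
  {"ax":0,"ay":0,"az":0,"dx":0,"dy":0,"dz":0,"fingers":10},
  {"ax":0,"ay":0,"az":0,"dx":0,"dy":0,"dz":0,"fingers":10},
  {"ax":0,"ay":0,"az":0,"dx":0,"dy":0,"dz":0,"fingers":10},
  {"ax":0,"ay":0,"az":0,"dx":0,"dy":0,"dz":0,"fingers":10},
  {"ax":0,"ay":0,"az":0,"dx":0,"dy":0,"dz":0,"fingers":10},
  {"ax":0,"ay":0,"az":0,"dx":0,"dy":0,"dz":0,"fingers":10},
])

```text
t: 21.47
eef_pos: [0.6382, -0.0115, -0.004]
tool_rot: [[-0.051, 0.999, -0.0], [0.999, 0.051, -0.0], [-0.0, -0.0, -1.0]]
wrist_force: [-3.3, -1.2, 3.9]
opening: 0.0152
grasp_force: 15.0
```

Emit:
send_rows([
  {"ax":0,"ay":0,"az":0,"dx":0,"dy":0,"dz":0.08,"fingers":10},
  {"ax":0,"ay":0,"az":0,"dx":0,"dy":0,"dz":0.15,"fingers":10},
  {"ax":0,"ay":0,"az":0,"dx":0,"dy":0,"dz":0.15,"fingers":10},
  {"ax":0,"ay":0,"az":0,"dx":0,"dy":0,"dz":0.1,"fingers":10},
  {"ax":0,"ay":0,"az":0,"dx":0,"dy":0,"dz":0,"fingers":10},
])

```text
t: 21.88
eef_pos: [0.6417, -0.0118, 0.0721]
tool_rot: [[-0.051, 0.999, 0.008], [0.999, 0.051, -0.001], [-0.002, 0.008, -1.0]]
wrist_force: [1.1, 0.4, -0.1]
opening: 0.0148
grasp_force: 15.0
```

Emit:
send_rows([
  {"ax":0,"ay":0,"az":-0.015,"dx":-0.04,"dy":-0.11,"dz":0,"fingers":10},
  {"ax":0,"ay":0,"az":-0.015,"dx":-0.04,"dy":-0.22,"dz":0,"fingers":10},
  {"ax":0,"ay":0,"az":-0.015,"dx":-0.04,"dy":-0.22,"dz":0,"fingers":10},
  {"ax":0,"ay":0,"az":-0.015,"dx":-0.04,"dy":-0.22,"dz":0,"fingers":10},
  {"ax":0,"ay":0,"az":-0.015,"dx":-0.04,"dy":-0.22,"dz":0,"fingers":10},
  {"ax":0,"ay":0,"az":-0.015,"dx":-0.04,"dy":-0.22,"dz":0,"fingers":10},
  {"ax":0,"ay":0,"az":-0.015,"dx":-0.04,"dy":-0.22,"dz":0,"fingers":10},
  {"ax":0,"ay":0,"az":-0.015,"dx":-0.04,"dy":-0.22,"dz":0,"fingers":10},
])

```text
t: 22.55
eef_pos: [0.5897, -0.2602, 0.0666]
tool_rot: [[0.323, 0.946, -0.001], [0.946, -0.323, 0.001], [0.0, -0.001, -1.0]]
wrist_force: [-0.2, 0.1, -0.5]
opening: 0.0152
grasp_force: 15.0
```

Emit:
send_rows([
  {"ax":0,"ay":0,"az":0,"dx":0,"dy":-0.075,"dz":0,"fingers":10},
  {"ax":0,"ay":0,"az":0,"dx":0,"dy":0,"dz":0,"fingers":10},
  {"ax":0,"ay":0,"az":0,"dx":0,"dy":0,"dz":0,"fingers":10},
  {"ax":0,"ay":0,"az":0,"dx":0,"dy":0,"dz":0,"fingers":10},
])

```text
t: 22.88
eef_pos: [0.5905, -0.2684, 0.0669]
tool_rot: [[0.32, 0.948, -0.001], [0.948, -0.32, 0.001], [0.001, -0.001, -1.0]]
wrist_force: [0.0, 0.5, -1.1]
opening: 0.015
grasp_force: 15.0
```

Run:
```python
from h import *
c=cam('wrist'); np.savez('w7.npz',**c); save(c,'w7.png'); P=cloud(c)
m=(abs(P[...,0]-.59)<.13)&(abs(P[...,1]+.27)<.13)&(P[...,2]>.07)&(P[...,2]<.12)
m[280:]=0
r=P[m]; print('hand',len(r),cv2.minAreaRect((r[:,:2]*1000).astype(np.float32)),np.percentile(r[:,2],[5,50,95]))
m=(abs(P[...,0]-.59)<.08)&(abs(P[...,1]+.27)<.1)&(P[...,2]>.006)&(P[...,2]<.063); m[290:]=0
r=P[m]; print('rest',len(r),cv2.minAreaRect((r[:,:2]*1000).astype(np.float32)))
```

```text
hand 4828 ((606.6185913085938, -221.54220581054688), (61.62627410888672, 14.774572372436523), 71.28376770019531) [0.11552268 0.11848391 0.11984433]
rest 8326 ((595.500732421875, -252.44822692871094), (80.75856018066406, 62.14591598510742), 71.3564224243164)
```

View pics/w7.png

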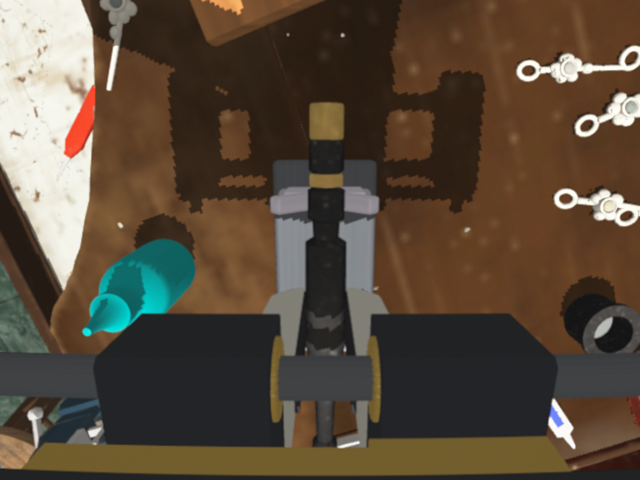

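The view shows the handpiece (327,200) lined up over the rest, with its far fork at (325,200). I'll check centring along the axis.

Run:
```python
from h import *
c=dict(np.load('w7.npz')); P=cloud(c); a=np.array([.3195,.9476])
m=(abs(P[...,0]-.61)<.13)&(abs(P[...,1]+.23)<.13)&(P[...,2]>.1)&(P[...,2]<.14); m[270:]=0; m[:,:290]=0; m[:,360:]=0
r=P[m]; s=r[:,:2]@a; t=r[:,:2]@[-a[1],a[0]]; print('top z',np.percentile(r[:,2],[5,50,95]),'far end s',np.percentile(s,[95,99.5,100]),'t mid',(t.max()+t.min())/2)
tc=np.array([.5905,-.2684]); se=np.array([.5892,-.2710]); print('tcp s',tc@a,'t',tc@[-a[1],a[0]],'seat s',se@a,'t',se@[-a[1],a[0]])
m=(P[...,2]>.03)&(P[...,2]<.065)&(abs(P[...,0]-.6)<.06)&(abs(P[...,1]+.24)<.06); m[290:]=0; r=P[m]; s=r[:,:2]@a; print('fork s',s.min(),s.max(),np.median(s))
```

```text
top z [0.11574428 0.11890643 0.12084421] far end s [0.01184805 0.01439179 0.01470018] t mid -0.6455391197669447
tcp s -0.06567109 t -0.6453116 seat s -0.06855020000000003 t -0.6449104199999999
fork s -0.03305847786089102 -0.02387364899680913 -0.027503488958338942
```

Emit:
send_rows([
  {"ax":0,"ay":0,"az":0,"dx":-0.008,"dy":-0.012,"dz":0,"fingers":10},
  {"ax":0,"ay":0,"az":0,"dx":0,"dy":0,"dz":-0.15,"fingers":10},
  {"ax":0,"ay":0,"az":0,"dx":0,"dy":0,"dz":-0.15,"fingers":10},
  {"ax":0,"ay":0,"az":0,"dx":0,"dy":0,"dz":-0.09,"fingers":10},
  {"ax":0,"ay":0,"az":0,"dx":0,"dy":0,"dz":-0.03,"fingers":10},
  {"ax":0,"ay":0,"az":0,"dx":0,"dy":0,"dz":0,"fingers":10},
  {"ax":0,"ay":0,"az":0,"dx":0,"dy":0,"dz":0,"fingers":10},
])

```text
t: 23.52
eef_pos: [0.5899, -0.2715, 0.0051]
tool_rot: [[0.32, 0.947, 0.001], [0.947, -0.32, -0.0], [-0.0, 0.001, -1.0]]
wrist_force: [0.1, -0.3, -1.2]
opening: 0.015
grasp_force: 15.0
```

Emit:
send_rows([
  {"ax":0,"ay":0,"az":0,"dx":0,"dy":0.007,"dz":-0.013,"fingers":10},
  {"ax":0,"ay":0,"az":0,"dx":0,"dy":0,"dz":-0.013,"fingers":10},
  {"ax":0,"ay":0,"az":0,"dx":0,"dy":0,"dz":-0.007,"fingers":10},
  {"ax":0,"ay":0,"az":0,"dx":0,"dy":0,"dz":0,"fingers":10},
  {"ax":0,"ay":0,"az":0,"dx":0,"dy":0,"dz":0,"fingers":10},
])

```text
t: 23.93
eef_pos: [0.5894, -0.271, -0.0001]
tool_rot: [[0.321, 0.947, 0.0], [0.947, -0.321, -0.0], [-0.0, 0.0, -1.0]]
wrist_force: [0.8, 0.5, -1.1]
opening: 0.0148
grasp_force: 15.0
```

Emit:
send_rows([
  {"ax":0,"ay":0,"az":0,"dx":0,"dy":0,"dz":-0.008,"fingers":10},
  {"ax":0,"ay":0,"az":0,"dx":0,"dy":0,"dz":0,"fingers":10},
  {"ax":0,"ay":0,"az":0,"dx":0,"dy":0,"dz":0,"fingers":10},
])

```text
t: 24.18
eef_pos: [0.5895, -0.2711, -0.0004]
tool_rot: [[0.321, 0.947, 0.001], [0.947, -0.321, -0.0], [-0.0, 0.001, -1.0]]
wrist_force: [-2.5, 1.2, 5.9]
opening: 0.0148
grasp_force: 15.0
```

Emit:
send_rows([
  {"ax":0,"ay":0,"az":0,"dx":0,"dy":0,"dz":-0.007,"fingers":10},
  {"ax":0,"ay":0,"az":0,"dx":0,"dy":0,"dz":0,"fingers":10},
  {"ax":0,"ay":0,"az":0,"dx":0,"dy":0,"dz":0,"fingers":10},
])

```text
t: 24.43
eef_pos: [0.5895, -0.2711, -0.0007]
tool_rot: [[0.321, 0.947, 0.001], [0.947, -0.321, -0.001], [-0.0, 0.001, -1.0]]
wrist_force: [-3.8, 2.1, 10.0]
opening: 0.0147
grasp_force: 15.0
```

Emit:
send_rows([
  {"ax":0,"ay":0,"az":0,"dx":0,"dy":0,"dz":0.007,"fingers":20},
  {"ax":0,"ay":0,"az":0,"dx":0,"dy":0,"dz":0,"fingers":40},
  {"ax":0,"ay":0,"az":0,"dx":0,"dy":0,"dz":0,"fingers":40},
  {"ax":0,"ay":0,"az":0,"dx":0,"dy":0,"dz":0,"fingers":40},
  {"ax":0,"ay":0,"az":0,"dx":0,"dy":0,"dz":0,"fingers":40},
  {"ax":0,"ay":0,"az":0,"dx":0,"dy":0,"dz":0.2,"fingers":40},
  {"ax":0,"ay":0,"az":0,"dx":0,"dy":0,"dz":0.25,"fingers":40},
  {"ax":0,"ay":0,"az":0,"dx":0,"dy":0,"dz":0.25,"fingers":40},
])

```text
t: 25.1
eef_pos: [0.5883, -0.2703, 0.103]
tool_rot: [[0.321, 0.947, -0.003], [0.947, -0.321, 0.002], [0.001, -0.003, -1.0]]
wrist_force: [0.3, -0.0, 0.3]
opening: 0.04
grasp_force: 0.0
```

Emit:
send_rows([
  {"ax":0,"ay":0,"az":0,"dx":0,"dy":0,"dz":0.1,"fingers":58},
  {"ax":0,"ay":0,"az":-0.0387,"dx":-0.04,"dy":0.21,"dz":0,"fingers":58},
  {"ax":0,"ay":0,"az":-0.0387,"dx":-0.06,"dy":0.25,"dz":0,"fingers":58},
  {"ax":0,"ay":0,"az":-0.0387,"dx":-0.06,"dy":0.25,"dz":0,"fingers":58},
  {"ax":0,"ay":0,"az":-0.0387,"dx":-0.06,"dy":0.25,"dz":0,"fingers":58},
  {"ax":0,"ay":0,"az":-0.0387,"dx":-0.06,"dy":0.25,"dz":0,"fingers":58},
  {"ax":0,"ay":0,"az":-0.0387,"dx":-0.06,"dy":0.25,"dz":0,"fingers":58},
  {"ax":0,"ay":0,"az":-0.0387,"dx":-0.06,"dy":0.25,"dz":0,"fingers":58},
])

```text
t: 25.77
eef_pos: [0.5287, -0.0133, 0.1183]
tool_rot: [[0.925, 0.379, 0.0], [0.379, -0.925, 0.0], [0.0, -0.0, -1.0]]
wrist_force: [0.5, 0.2, 0.2]
opening: 0.0581
grasp_force: 0.0
```

```bash
python3 - <<'E'
from h import *
print(state()['eef_pos'],state()['t'])
a=np.array([.3195,.9476])
for n in ('top','wrist'):
    c=cam(n); save(c,'r_'+n+'.png'); P=cloud(c); h=cv2.cvtColor(c['image'],cv2.COLOR_RGB2HSV)
    m=(abs(P[...,0]-.59)<.09)&(abs(P[...,1]+.27)<.1)&(P[...,2]>.043)&(P[...,2]<.064)
    r=P[m]
    if len(r)<50: print(n,len(r)); continue
    s=r[:,:2]@a+.0685; t=r[:,:2]@[-a[1],a[0]]+.645
    k=abs(t)<.012; print(n,len(r),'s',s[k].min(),s[k].max(),'mid',(s[k].min()+s[k].max())/2,'t',np.median(t[k]), 'z',np.median(r[k,2]))
    k=abs(t)>.012; print('forks s', np.histogram(s[k],bins=np.arange(-.06,.061,.01)))
cv2.imwrite('pics/r_crop.png',cv2.resize(cam('top')['image'][205:270,420:500,::-1],None,fx=6,fy=6,interpolation=2))
E
python3 mk.py
```

```text
[ 0.52868436 -0.01330877  0.11830695] 25.7667
top 578 s -0.08207776998508673 0.07999132159784161 mid -0.0010432241936225578 t 0.002162552055874567 z 0.050725774571374393
forks s (array([ 0, 27, 35,  0,  4, 13,  9,  0,  0, 27, 31,  0]), array([-6.00000000e-02, -5.00000000e-02, -4.00000000e-02, -3.00000000e-02,
       -2.00000000e-02, -1.00000000e-02,  1.38777878e-17,  1.00000000e-02,
        2.00000000e-02,  3.00000000e-02,  4.00000000e-02,  5.00000000e-02,
        6.00000000e-02]))
wrist 88 s 0.07283863426954186 0.08177045315503785 mid 0.07730454371228986 t 0.004148019197558639 z 0.04677809892804627
forks s (array([0, 0, 0, 0, 0, 0, 0, 0, 0, 0, 0, 0]), array([-6.00000000e-02, -5.00000000e-02, -4.00000000e-02, -3.00000000e-02,
       -2.00000000e-02, -1.00000000e-02,  1.38777878e-17,  1.00000000e-02,
        2.00000000e-02,  3.00000000e-02,  4.00000000e-02,  5.00000000e-02,
        6.00000000e-02]))
113 [0.529 0.296] [0.029 0.028 0.041] 0.101 [204. 260.]
325 [0.473 0.348] [0.039 0.041 0.028] 0.088 [177. 286.]
249 [0.477 0.262] [0.037 0.038 0.048] 0.109 [219. 284.]
```

View pics/r_crop.png

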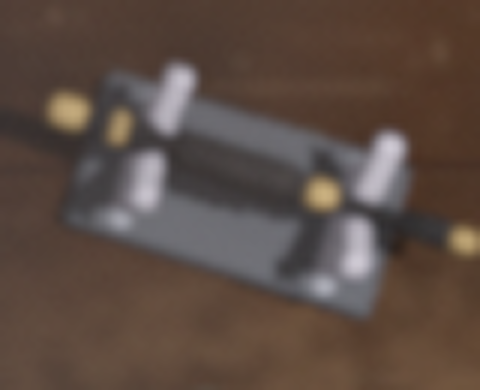

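The handpiece lies in both forks, centred to within about 1 mm, and the three bottles stand on the tray. Now putting the dropper back.

Emit:
send_rows([
  {"ax":0,"ay":0,"az":-0.0365,"dx":-0.043,"dy":0.229,"dz":0.02,"fingers":58},
  {"ax":0,"ay":0,"az":-0.0365,"dx":-0.043,"dy":0.229,"dz":0.02,"fingers":58},
  {"ax":0,"ay":0,"az":-0.0365,"dx":-0.043,"dy":0.229,"dz":0,"fingers":58},
  {"ax":0,"ay":0,"az":0,"dx":-0.043,"dy":0.229,"dz":0,"fingers":58},
  {"ax":0,"ay":0,"az":0,"dx":-0.043,"dy":0.229,"dz":0,"fingers":58},
  {"ax":0,"ay":0,"az":0,"dx":-0.043,"dy":0.229,"dz":0,"fingers":58},
  {"ax":0,"ay":0,"az":0,"dx":-0.043,"dy":0.229,"dz":0,"fingers":58},
  {"ax":0,"ay":0,"az":0,"dx":-0.043,"dy":0.229,"dz":0,"fingers":58},
])

```text
t: 26.63
eef_pos: [0.4789, 0.26, 0.1243]
tool_rot: [[0.999, 0.051, 0.001], [0.051, -0.999, -0.0], [0.001, 0.0, -1.0]]
wrist_force: [-0.1, -0.3, -0.1]
opening: 0.0583
grasp_force: 0.0
```

Emit:
send_rows([
  {"ax":0,"ay":0,"az":0,"dx":0,"dy":0,"dz":0,"fingers":58},
  {"ax":0,"ay":0,"az":0,"dx":0,"dy":0,"dz":0,"fingers":58},
  {"ax":0,"ay":0,"az":0,"dx":0,"dy":0,"dz":0,"fingers":58},
])

```text
t: 26.88
eef_pos: [0.4788, 0.2586, 0.1241]
tool_rot: [[0.999, 0.051, 0.0], [0.051, -0.999, -0.001], [-0.0, 0.001, -1.0]]
wrist_force: [-0.3, -0.4, -0.3]
opening: 0.0581
grasp_force: 0.0
```

Emit:
send_rows([
  {"ax":0,"ay":0,"az":0,"dx":-0.013,"dy":0.025,"dz":-0.1,"fingers":58},
  {"ax":0,"ay":0,"az":0,"dx":0,"dy":0,"dz":-0.2,"fingers":58},
  {"ax":0,"ay":0,"az":0,"dx":0,"dy":0,"dz":-0.2,"fingers":58},
  {"ax":0,"ay":0,"az":0,"dx":0,"dy":0,"dz":-0.2,"fingers":58},
  {"ax":0,"ay":0,"az":0,"dx":0,"dy":0,"dz":-0.14,"fingers":58},
  {"ax":0,"ay":0,"az":0,"dx":0,"dy":0,"dz":-0.005,"fingers":58},
  {"ax":0,"ay":0,"az":0,"dx":0,"dy":0,"dz":0,"fingers":58},
])

```text
t: 27.47
eef_pos: [0.4759, 0.2615, -0.0032]
tool_rot: [[0.999, 0.049, -0.003], [0.049, -0.999, -0.001], [-0.003, 0.001, -1.0]]
wrist_force: [0.3, -0.3, -0.5]
opening: 0.0582
grasp_force: 0.0
```

Emit:
send_rows([
  {"ax":0,"ay":0,"az":0,"dx":0,"dy":0,"dz":0,"fingers":30},
  {"ax":0,"ay":0,"az":0,"dx":0,"dy":0,"dz":0,"fingers":30},
  {"ax":0,"ay":0,"az":0,"dx":0,"dy":0,"dz":0,"fingers":30},
  {"ax":0,"ay":0,"az":0,"dx":0,"dy":0,"dz":0,"fingers":30},
  {"ax":0,"ay":0,"az":0,"dx":0,"dy":0,"dz":0,"fingers":30},
  {"ax":0,"ay":0,"az":0,"dx":0,"dy":0,"dz":0,"fingers":30},
])

```text
t: 27.97
eef_pos: [0.4773, 0.2637, -0.0008]
tool_rot: [[0.999, 0.052, 0.003], [0.052, -0.999, 0.0], [0.003, -0.0, -1.0]]
wrist_force: [-0.9, -2.8, 7.3]
opening: 0.0388
grasp_force: 15.0
```

Emit:
send_rows([
  {"ax":0,"ay":0,"az":0,"dx":0,"dy":0,"dz":0.12,"fingers":30},
  {"ax":0,"ay":0,"az":0,"dx":0,"dy":0,"dz":0.2,"fingers":30},
  {"ax":0,"ay":0,"az":0,"dx":0.02,"dy":-0.12,"dz":0.02,"fingers":30},
  {"ax":0,"ay":0,"az":0,"dx":0.045,"dy":-0.24,"dz":0,"fingers":30},
  {"ax":0,"ay":0,"az":0,"dx":0.045,"dy":-0.24,"dz":0,"fingers":30},
  {"ax":0,"ay":0,"az":0,"dx":0.045,"dy":-0.24,"dz":0,"fingers":30},
  {"ax":0,"ay":0,"az":0,"dx":0.045,"dy":-0.24,"dz":0,"fingers":30},
  {"ax":0,"ay":0,"az":0,"dx":0.045,"dy":-0.24,"dz":0,"fingers":30},
])

```text
t: 28.63
eef_pos: [0.5126, 0.0643, 0.049]
tool_rot: [[0.999, 0.052, 0.0], [0.052, -0.999, 0.0], [0.0, -0.0, -1.0]]
wrist_force: [1.0, -0.2, -1.7]
opening: 0.0389
grasp_force: 15.0
```

Emit:
send_rows([
  {"ax":0,"ay":0,"az":0,"dx":0.045,"dy":-0.24,"dz":0,"fingers":30},
  {"ax":0,"ay":0,"az":0,"dx":0.045,"dy":-0.24,"dz":0,"fingers":30},
  {"ax":0,"ay":0,"az":0,"dx":0.045,"dy":-0.24,"dz":0,"fingers":30},
  {"ax":0,"ay":0,"az":0,"dx":0.045,"dy":-0.24,"dz":0,"fingers":30},
  {"ax":0,"ay":0,"az":0,"dx":0.02,"dy":-0.06,"dz":0,"fingers":30},
  {"ax":0,"ay":0,"az":0,"dx":0,"dy":0,"dz":0,"fingers":30},
  {"ax":0,"ay":0,"az":0,"dx":0,"dy":0,"dz":0,"fingers":30},
])

```text
t: 29.22
eef_pos: [0.5422, -0.087, 0.0484]
tool_rot: [[0.999, 0.05, -0.001], [0.05, -0.999, 0.001], [-0.001, -0.001, -1.0]]
wrist_force: [0.1, 0.3, -1.0]
opening: 0.0386
grasp_force: 15.0
```

Emit:
send_rows([
  {"ax":0,"ay":0,"az":0,"dx":0.13,"dy":0,"dz":0,"fingers":30},
  {"ax":0,"ay":0,"az":0,"dx":0.15,"dy":0,"dz":0,"fingers":30},
  {"ax":0,"ay":0,"az":0,"dx":0.11,"dy":0,"dz":0,"fingers":30},
  {"ax":0,"ay":0,"az":0,"dx":0,"dy":0,"dz":0,"fingers":30},
  {"ax":0,"ay":0,"az":0,"dx":0,"dy":0,"dz":0,"fingers":30},
  {"ax":0,"ay":0,"az":0,"dx":0,"dy":0,"dz":0,"fingers":30},
])

```text
t: 29.72
eef_pos: [0.5996, -0.0855, 0.0482]
tool_rot: [[0.999, 0.053, -0.002], [0.053, -0.999, 0.001], [-0.002, -0.001, -1.0]]
wrist_force: [-0.7, -0.1, -1.3]
opening: 0.039
grasp_force: 15.0
```

Emit:
send_rows([
  {"ax":0,"ay":0,"az":0,"dx":0.003,"dy":-0.012,"dz":-0.08,"fingers":30},
  {"ax":0,"ay":0,"az":0,"dx":0,"dy":0,"dz":-0.12,"fingers":30},
  {"ax":0,"ay":0,"az":0,"dx":0,"dy":0,"dz":-0.08,"fingers":30},
  {"ax":0,"ay":0,"az":0,"dx":0,"dy":0,"dz":-0.02,"fingers":30},
  {"ax":0,"ay":0,"az":0,"dx":0,"dy":0,"dz":-0.01,"fingers":30},
  {"ax":0,"ay":0,"az":0,"dx":0,"dy":0,"dz":0,"fingers":30},
  {"ax":0,"ay":0,"az":0,"dx":0,"dy":0,"dz":0,"fingers":30},
])

```text
t: 30.3
eef_pos: [0.5999, -0.0887, 0.0019]
tool_rot: [[0.999, 0.051, -0.003], [0.051, -0.999, 0.001], [-0.003, -0.001, -1.0]]
wrist_force: [-2.5, 0.8, 1.5]
opening: 0.0389
grasp_force: 15.0
```

Emit:
send_rows([
  {"ax":0,"ay":0,"az":0,"dx":0,"dy":0,"dz":0,"fingers":58},
  {"ax":0,"ay":0,"az":0,"dx":0,"dy":0,"dz":0,"fingers":58},
  {"ax":0,"ay":0,"az":0,"dx":0,"dy":0,"dz":0,"fingers":58},
  {"ax":0,"ay":0,"az":0,"dx":0,"dy":0,"dz":0,"fingers":58},
  {"ax":0,"ay":0,"az":0,"dx":0,"dy":0,"dz":0.205,"fingers":58},
  {"ax":0,"ay":0,"az":0,"dx":0,"dy":0,"dz":0.205,"fingers":58},
  {"ax":0,"ay":0,"az":0,"dx":0,"dy":0,"dz":0.205,"fingers":58},
  {"ax":0,"ay":0,"az":0,"dx":0,"dy":0,"dz":0.205,"fingers":58},
])

```text
t: 30.97
eef_pos: [0.6015, -0.0892, 0.1262]
tool_rot: [[0.999, 0.051, -0.0], [0.051, -0.999, 0.0], [-0.0, -0.0, -1.0]]
wrist_force: [0.7, 0.7, -0.2]
opening: 0.058
grasp_force: 0.0
```

Emit:
send_rows([
  {"ax":0,"ay":0,"az":0.01,"dx":-0.044,"dy":0.257,"dz":0.01,"fingers":58},
  {"ax":0,"ay":0,"az":0.01,"dx":-0.044,"dy":0.257,"dz":0,"fingers":58},
  {"ax":0,"ay":0,"az":0.01,"dx":-0.044,"dy":0.257,"dz":0,"fingers":58},
  {"ax":0,"ay":0,"az":0.01,"dx":-0.044,"dy":0.257,"dz":0,"fingers":58},
  {"ax":0,"ay":0,"az":0.01,"dx":-0.044,"dy":0.257,"dz":0,"fingers":58},
  {"ax":0,"ay":0,"az":0.01,"dx":-0.044,"dy":0.257,"dz":0,"fingers":58},
  {"ax":0,"ay":0,"az":0.01,"dx":-0.044,"dy":0.257,"dz":0,"fingers":58},
  {"ax":0,"ay":0,"az":0.01,"dx":-0.044,"dy":0.257,"dz":0,"fingers":58},
])

```text
t: 31.63
eef_pos: [0.5484, 0.221, 0.1267]
tool_rot: [[0.954, 0.299, 0.001], [0.299, -0.954, 0.0], [0.001, 0.0, -1.0]]
wrist_force: [1.4, 0.3, -0.4]
opening: 0.0577
grasp_force: 0.0
```

Emit:
send_rows([
  {"ax":0,"ay":0,"az":0.01,"dx":-0.044,"dy":0.257,"dz":0,"fingers":58},
  {"ax":0,"ay":0,"az":0,"dx":-0.044,"dy":0.257,"dz":0,"fingers":58},
  {"ax":0,"ay":0,"az":0,"dx":0,"dy":0,"dz":0,"fingers":58},
  {"ax":0,"ay":0,"az":0,"dx":0,"dy":0,"dz":0,"fingers":58},
  {"ax":0,"ay":0,"az":0,"dx":0,"dy":0,"dz":0,"fingers":58},
])

```text
t: 32.05
eef_pos: [0.5356, 0.296, 0.1263]
tool_rot: [[0.945, 0.329, -0.0], [0.329, -0.945, -0.001], [-0.0, 0.001, -1.0]]
wrist_force: [-0.0, -0.2, 0.3]
opening: 0.0582
grasp_force: 0.0
```

```bash
python3 mk.py
```

```text
244 [ 0.599 -0.089] [0.037 0.037 0.052] 0.113 [381. 228.]
102 [0.53  0.295] [0.022 0.031 0.041] 0.101 [204. 260.]
```

Emit:
send_rows([
  {"ax":0,"ay":0,"az":0,"dx":-0.015,"dy":0.007,"dz":-0.1,"fingers":58},
  {"ax":0,"ay":0,"az":0,"dx":0,"dy":0,"dz":-0.2,"fingers":58},
  {"ax":0,"ay":0,"az":0,"dx":0,"dy":0,"dz":-0.2,"fingers":58},
  {"ax":0,"ay":0,"az":0,"dx":0,"dy":0,"dz":-0.2,"fingers":58},
  {"ax":0,"ay":0,"az":0,"dx":0,"dy":0,"dz":-0.16,"fingers":58},
  {"ax":0,"ay":0,"az":0,"dx":0,"dy":0,"dz":-0.015,"fingers":58},
  {"ax":0,"ay":0,"az":0,"dx":0,"dy":0,"dz":0,"fingers":58},
])

```text
t: 32.68
eef_pos: [0.5327, 0.2953, -0.0059]
tool_rot: [[0.946, 0.325, -0.003], [0.325, -0.946, -0.001], [-0.004, 0.0, -1.0]]
wrist_force: [0.6, 0.7, 0.1]
opening: 0.0578
grasp_force: 0.0
```

Emit:
send_rows([
  {"ax":0,"ay":0,"az":0,"dx":0,"dy":0,"dz":0,"fingers":30},
  {"ax":0,"ay":0,"az":0,"dx":0,"dy":0,"dz":0,"fingers":30},
  {"ax":0,"ay":0,"az":0,"dx":0,"dy":0,"dz":0,"fingers":30},
  {"ax":0,"ay":0,"az":0,"dx":0,"dy":0,"dz":0,"fingers":30},
  {"ax":0,"ay":0,"az":0,"dx":0,"dy":0,"dz":0,"fingers":30},
  {"ax":0,"ay":0,"az":0,"dx":0,"dy":0,"dz":0,"fingers":30},
])

```text
t: 33.18
eef_pos: [0.5348, 0.2976, -0.0029]
tool_rot: [[0.945, 0.328, 0.003], [0.328, -0.945, 0.001], [0.003, 0.001, -1.0]]
wrist_force: [0.0, -0.9, 5.9]
opening: 0.0379
grasp_force: 15.0
```

Emit:
send_rows([
  {"ax":0,"ay":0,"az":0,"dx":0,"dy":0,"dz":0.12,"fingers":30},
  {"ax":0,"ay":0,"az":0,"dx":0,"dy":0,"dz":0.22,"fingers":30},
  {"ax":0,"ay":0,"az":-0.01,"dx":0.007,"dy":-0.12,"dz":0.02,"fingers":30},
  {"ax":0,"ay":0,"az":-0.01,"dx":0.007,"dy":-0.235,"dz":0,"fingers":30},
  {"ax":0,"ay":0,"az":-0.01,"dx":0.007,"dy":-0.235,"dz":0,"fingers":30},
  {"ax":0,"ay":0,"az":-0.01,"dx":0.007,"dy":-0.235,"dz":0,"fingers":30},
  {"ax":0,"ay":0,"az":-0.01,"dx":0.007,"dy":-0.235,"dz":0,"fingers":30},
  {"ax":0,"ay":0,"az":-0.01,"dx":0.007,"dy":-0.235,"dz":0,"fingers":30},
])

```text
t: 33.85
eef_pos: [0.5393, 0.1019, 0.0497]
tool_rot: [[0.99, 0.144, 0.0], [0.144, -0.99, 0.0], [0.0, -0.0, -1.0]]
wrist_force: [-0.1, 0.5, -1.3]
opening: 0.0377
grasp_force: 15.0
```

Emit:
send_rows([
  {"ax":0,"ay":0,"az":-0.01,"dx":0.007,"dy":-0.235,"dz":0,"fingers":30},
  {"ax":0,"ay":0,"az":-0.01,"dx":0.007,"dy":-0.235,"dz":0,"fingers":30},
  {"ax":0,"ay":0,"az":-0.01,"dx":0.007,"dy":-0.235,"dz":0,"fingers":30},
  {"ax":0,"ay":0,"az":0,"dx":0.0,"dy":-0.095,"dz":0,"fingers":30},
  {"ax":0,"ay":0,"az":0,"dx":0,"dy":0,"dz":0,"fingers":30},
  {"ax":0,"ay":0,"az":0,"dx":0,"dy":0,"dz":0,"fingers":30},
])

```text
t: 34.35
eef_pos: [0.5427, -0.0174, 0.0495]
tool_rot: [[0.999, 0.049, -0.0], [0.049, -0.999, 0.0], [-0.0, -0.0, -1.0]]
wrist_force: [0.5, -0.3, -0.9]
opening: 0.0377
grasp_force: 15.0
```

Emit:
send_rows([
  {"ax":0,"ay":0,"az":0,"dx":0.13,"dy":0,"dz":0,"fingers":30},
  {"ax":0,"ay":0,"az":0,"dx":0.15,"dy":0,"dz":0,"fingers":30},
  {"ax":0,"ay":0,"az":0,"dx":0.105,"dy":0,"dz":0,"fingers":30},
  {"ax":0,"ay":0,"az":0,"dx":0,"dy":0,"dz":0,"fingers":30},
  {"ax":0,"ay":0,"az":0,"dx":0,"dy":0,"dz":0,"fingers":30},
  {"ax":0,"ay":0,"az":0,"dx":0,"dy":0,"dz":0,"fingers":30},
])

```text
t: 34.85
eef_pos: [0.5992, -0.0154, 0.0489]
tool_rot: [[0.999, 0.053, -0.002], [0.053, -0.999, 0.001], [-0.002, -0.001, -1.0]]
wrist_force: [0.8, 0.2, -0.4]
opening: 0.038
grasp_force: 15.0
```

Down to rep ≈ 0.000 (foot on the well floor).

Emit:
send_rows([
  {"ax":0,"ay":0,"az":0,"dx":0,"dy":-0.004,"dz":-0.08,"fingers":30},
  {"ax":0,"ay":0,"az":0,"dx":0,"dy":0,"dz":-0.13,"fingers":30},
  {"ax":0,"ay":0,"az":0,"dx":0,"dy":0,"dz":-0.08,"fingers":30},
  {"ax":0,"ay":0,"az":0,"dx":0,"dy":0,"dz":-0.025,"fingers":30},
  {"ax":0,"ay":0,"az":0,"dx":0,"dy":0,"dz":-0.01,"fingers":30},
  {"ax":0,"ay":0,"az":0,"dx":0,"dy":0,"dz":0,"fingers":30},
  {"ax":0,"ay":0,"az":0,"dx":0,"dy":0,"dz":0,"fingers":30},
])

```text
t: 35.43
eef_pos: [0.6008, -0.0175, 0.0011]
tool_rot: [[0.999, 0.051, 0.001], [0.051, -0.999, -0.0], [0.001, 0.0, -1.0]]
wrist_force: [0.2, -0.5, -1.0]
opening: 0.0382
grasp_force: 15.0
```

Emit:
send_rows([
  {"ax":0,"ay":0,"az":0,"dx":0,"dy":0,"dz":-0.01,"fingers":30},
  {"ax":0,"ay":0,"az":0,"dx":0,"dy":0,"dz":0,"fingers":58},
  {"ax":0,"ay":0,"az":0,"dx":0,"dy":0,"dz":0,"fingers":58},
  {"ax":0,"ay":0,"az":0,"dx":0,"dy":0,"dz":0,"fingers":58},
  {"ax":0,"ay":0,"az":0,"dx":0,"dy":0,"dz":0,"fingers":58},
  {"ax":0,"ay":0,"az":0,"dx":0,"dy":0,"dz":0.21,"fingers":58},
  {"ax":0,"ay":0,"az":0,"dx":0,"dy":0,"dz":0.21,"fingers":58},
  {"ax":0,"ay":0,"az":0,"dx":0,"dy":0,"dz":0.21,"fingers":58},
])

```text
t: 36.1
eef_pos: [0.5999, -0.0174, 0.0941]
tool_rot: [[0.999, 0.051, -0.002], [0.051, -0.999, 0.0], [-0.002, -0.001, -1.0]]
wrist_force: [0.4, 0.0, -0.3]
opening: 0.0578
grasp_force: 0.0
```

Emit:
send_rows([
  {"ax":0,"ay":0,"az":0,"dx":0,"dy":0,"dz":0.21,"fingers":58},
  {"ax":0,"ay":0,"az":0,"dx":-0.083,"dy":0.244,"dz":0,"fingers":58},
  {"ax":0,"ay":0,"az":0,"dx":-0.083,"dy":0.244,"dz":0,"fingers":58},
  {"ax":0,"ay":0,"az":0,"dx":-0.083,"dy":0.244,"dz":0,"fingers":58},
  {"ax":0,"ay":0,"az":0,"dx":-0.083,"dy":0.244,"dz":0,"fingers":58},
  {"ax":0,"ay":0,"az":0,"dx":-0.083,"dy":0.244,"dz":0,"fingers":58},
  {"ax":0,"ay":0,"az":0,"dx":-0.083,"dy":0.244,"dz":0,"fingers":58},
  {"ax":0,"ay":0,"az":0,"dx":-0.083,"dy":0.244,"dz":0,"fingers":58},
])

```text
t: 36.77
eef_pos: [0.5126, 0.2403, 0.1253]
tool_rot: [[0.999, 0.051, 0.0], [0.051, -0.999, 0.0], [0.0, -0.0, -1.0]]
wrist_force: [0.3, -0.6, -0.9]
opening: 0.058
grasp_force: 0.0
```

Emit:
send_rows([
  {"ax":0,"ay":0,"az":0,"dx":-0.083,"dy":0.244,"dz":0,"fingers":58},
  {"ax":0,"ay":0,"az":0,"dx":-0.083,"dy":0.244,"dz":0,"fingers":58},
  {"ax":0,"ay":0,"az":0,"dx":-0.083,"dy":0.244,"dz":0,"fingers":58},
  {"ax":0,"ay":0,"az":0,"dx":0,"dy":0,"dz":0,"fingers":58},
  {"ax":0,"ay":0,"az":0,"dx":0,"dy":0,"dz":0,"fingers":58},
  {"ax":0,"ay":0,"az":0,"dx":0,"dy":0,"dz":0,"fingers":58},
])

```text
t: 37.27
eef_pos: [0.476, 0.3483, 0.1249]
tool_rot: [[0.999, 0.052, -0.0], [0.052, -0.999, -0.001], [-0.0, 0.001, -1.0]]
wrist_force: [-0.1, -0.1, 1.0]
opening: 0.0584
grasp_force: 0.0
```

```bash
python3 mk.py
```

```text
245 [ 0.599 -0.089] [0.038 0.037 0.05 ] 0.111 [381. 228.]
157 [ 0.595 -0.018] [0.031 0.035 0.046] 0.106 [349. 230.]
```

Emit:
send_rows([
  {"ax":0,"ay":0,"az":0,"dx":0,"dy":0,"dz":-0.1,"fingers":58},
  {"ax":0,"ay":0,"az":0,"dx":0,"dy":0,"dz":-0.2,"fingers":58},
  {"ax":0,"ay":0,"az":0,"dx":0,"dy":0,"dz":-0.2,"fingers":58},
  {"ax":0,"ay":0,"az":0,"dx":0,"dy":0,"dz":-0.2,"fingers":58},
  {"ax":0,"ay":0,"az":0,"dx":0,"dy":0,"dz":-0.13,"fingers":58},
  {"ax":0,"ay":0,"az":0,"dx":0,"dy":0,"dz":-0.01,"fingers":58},
  {"ax":0,"ay":0,"az":0,"dx":0,"dy":0,"dz":0,"fingers":58},
])

```text
t: 37.9
eef_pos: [0.476, 0.3466, -0.0018]
tool_rot: [[0.999, 0.049, -0.003], [0.049, -0.999, -0.001], [-0.003, 0.001, -1.0]]
wrist_force: [-0.5, -0.3, 0.2]
opening: 0.0579
grasp_force: 0.0
```

Emit:
send_rows([
  {"ax":0,"ay":0,"az":0,"dx":0,"dy":0,"dz":0,"fingers":30},
  {"ax":0,"ay":0,"az":0,"dx":0,"dy":0,"dz":0,"fingers":30},
  {"ax":0,"ay":0,"az":0,"dx":0,"dy":0,"dz":0,"fingers":30},
  {"ax":0,"ay":0,"az":0,"dx":0,"dy":0,"dz":0,"fingers":30},
  {"ax":0,"ay":0,"az":0,"dx":0,"dy":0,"dz":0,"fingers":30},
  {"ax":0,"ay":0,"az":0,"dx":0,"dy":0,"dz":0,"fingers":30},
])

```text
t: 38.4
eef_pos: [0.4773, 0.3488, 0.0008]
tool_rot: [[0.999, 0.051, 0.003], [0.051, -0.999, 0.001], [0.003, -0.001, -1.0]]
wrist_force: [0.8, -1.0, 5.9]
opening: 0.0389
grasp_force: 15.0
```

Emit:
send_rows([
  {"ax":0,"ay":0,"az":0,"dx":0,"dy":0,"dz":0.12,"fingers":30},
  {"ax":0,"ay":0,"az":0,"dx":0,"dy":0,"dz":0.22,"fingers":30},
  {"ax":0,"ay":0,"az":0,"dx":0.03,"dy":-0.12,"dz":0.02,"fingers":30},
  {"ax":0,"ay":0,"az":0,"dx":0.053,"dy":-0.23,"dz":0,"fingers":30},
  {"ax":0,"ay":0,"az":0,"dx":0.053,"dy":-0.23,"dz":0,"fingers":30},
  {"ax":0,"ay":0,"az":0,"dx":0.053,"dy":-0.23,"dz":0,"fingers":30},
  {"ax":0,"ay":0,"az":0,"dx":0.053,"dy":-0.23,"dz":0,"fingers":30},
  {"ax":0,"ay":0,"az":0,"dx":0.053,"dy":-0.23,"dz":0,"fingers":30},
])

```text
t: 39.07
eef_pos: [0.5204, 0.1567, 0.0535]
tool_rot: [[0.999, 0.052, 0.001], [0.052, -0.999, 0.0], [0.001, -0.0, -1.0]]
wrist_force: [0.6, -0.4, -1.2]
opening: 0.0388
grasp_force: 15.0
```

Emit:
send_rows([
  {"ax":0,"ay":0,"az":0,"dx":0.053,"dy":-0.23,"dz":0,"fingers":30},
  {"ax":0,"ay":0,"az":0,"dx":0.053,"dy":-0.23,"dz":0,"fingers":30},
  {"ax":0,"ay":0,"az":0,"dx":0.05,"dy":-0.23,"dz":0,"fingers":30},
  {"ax":0,"ay":0,"az":0,"dx":0,"dy":0,"dz":0,"fingers":30},
  {"ax":0,"ay":0,"az":0,"dx":0,"dy":0,"dz":0,"fingers":30},
  {"ax":0,"ay":0,"az":0,"dx":0,"dy":0,"dz":0,"fingers":30},
])

```text
t: 39.57
eef_pos: [0.5434, 0.0548, 0.0532]
tool_rot: [[0.999, 0.05, -0.0], [0.05, -0.999, 0.001], [-0.0, -0.001, -1.0]]
wrist_force: [0.6, 0.6, -0.3]
opening: 0.039
grasp_force: 15.0
```

Emit:
send_rows([
  {"ax":0,"ay":0,"az":0,"dx":0.13,"dy":0,"dz":0,"fingers":30},
  {"ax":0,"ay":0,"az":0,"dx":0.15,"dy":0,"dz":0,"fingers":30},
  {"ax":0,"ay":0,"az":0,"dx":0.09,"dy":0,"dz":0,"fingers":30},
  {"ax":0,"ay":0,"az":0,"dx":0,"dy":0,"dz":0,"fingers":30},
  {"ax":0,"ay":0,"az":0,"dx":0,"dy":0,"dz":0,"fingers":30},
  {"ax":0,"ay":0,"az":0,"dx":0,"dy":0,"dz":0,"fingers":30},
])

```text
t: 40.07
eef_pos: [0.5977, 0.0558, 0.0527]
tool_rot: [[0.999, 0.053, -0.002], [0.053, -0.999, 0.0], [-0.002, -0.0, -1.0]]
wrist_force: [-0.7, -0.0, -1.1]
opening: 0.0387
grasp_force: 15.0
```

Emit:
send_rows([
  {"ax":0,"ay":0,"az":0,"dx":0.003,"dy":0,"dz":-0.08,"fingers":30},
  {"ax":0,"ay":0,"az":0,"dx":0,"dy":0,"dz":-0.13,"fingers":30},
  {"ax":0,"ay":0,"az":0,"dx":0,"dy":0,"dz":-0.08,"fingers":30},
  {"ax":0,"ay":0,"az":0,"dx":0,"dy":0,"dz":-0.03,"fingers":30},
  {"ax":0,"ay":0,"az":0,"dx":0,"dy":0,"dz":-0.01,"fingers":30},
  {"ax":0,"ay":0,"az":0,"dx":0,"dy":0,"dz":0,"fingers":30},
  {"ax":0,"ay":0,"az":0,"dx":0,"dy":0,"dz":0,"fingers":30},
])

```text
t: 40.65
eef_pos: [0.5982, 0.0548, 0.0032]
tool_rot: [[0.999, 0.051, -0.002], [0.051, -0.999, 0.0], [-0.002, -0.001, -1.0]]
wrist_force: [-3.3, -0.2, 0.8]
opening: 0.0386
grasp_force: 16.5
```

Emit:
send_rows([
  {"ax":0,"ay":0,"az":0,"dx":0,"dy":0,"dz":0,"fingers":58},
  {"ax":0,"ay":0,"az":0,"dx":0,"dy":0,"dz":0,"fingers":58},
  {"ax":0,"ay":0,"az":0,"dx":0,"dy":0,"dz":0,"fingers":58},
  {"ax":0,"ay":0,"az":0,"dx":0,"dy":0,"dz":0,"fingers":58},
  {"ax":0,"ay":0,"az":0,"dx":0,"dy":0,"dz":0.21,"fingers":58},
  {"ax":0,"ay":0,"az":0,"dx":0,"dy":0,"dz":0.23,"fingers":58},
  {"ax":0,"ay":0,"az":0,"dx":0,"dy":0,"dz":0.23,"fingers":58},
  {"ax":0,"ay":0,"az":0,"dx":0,"dy":0,"dz":0.23,"fingers":58},
])

```text
t: 41.32
eef_pos: [0.6003, 0.0541, 0.1402]
tool_rot: [[0.999, 0.051, 0.001], [0.051, -0.999, -0.001], [0.001, 0.001, -1.0]]
wrist_force: [1.1, 0.1, -1.0]
opening: 0.0582
grasp_force: 0.0
```

Emit:
send_rows([
  {"ax":0,"ay":0,"az":0,"dx":0,"dy":0,"dz":0.2,"fingers":58},
  {"ax":0,"ay":0,"az":0,"dx":-0.2,"dy":-0.05,"dz":0.1,"fingers":58},
  {"ax":0,"ay":0,"az":0,"dx":-0.2,"dy":-0.1,"dz":0.1,"fingers":58},
  {"ax":0,"ay":0,"az":0,"dx":-0.2,"dy":-0.1,"dz":0,"fingers":58},
  {"ax":0,"ay":0,"az":0,"dx":-0.2,"dy":-0.1,"dz":0,"fingers":58},
  {"ax":0,"ay":0,"az":0,"dx":0,"dy":0,"dz":0,"fingers":58},
  {"ax":0,"ay":0,"az":0,"dx":0,"dy":0,"dz":0,"fingers":58},
  {"ax":0,"ay":0,"az":0,"dx":0,"dy":0,"dz":0,"fingers":58},
])

```text
t: 41.98
eef_pos: [0.481, 0.0016, 0.1993]
tool_rot: [[0.999, 0.05, 0.003], [0.05, -0.999, -0.001], [0.003, 0.001, -1.0]]
wrist_force: [0.5, 0.0, -0.1]
opening: 0.0578
grasp_force: 0.0
```

```bash
python3 mk.py
python3 - <<'E'
from h import *
c=cam('wrist'); save(c,'end.png'); print(state()['t'],state()['eef_pos'],state()['wrist_force'])
E
```

```text
42.0833 [0.48109996 0.00199303 0.1987952 ] [-0.0748514   0.89263354 -0.18612379]
```

View pics/end.png

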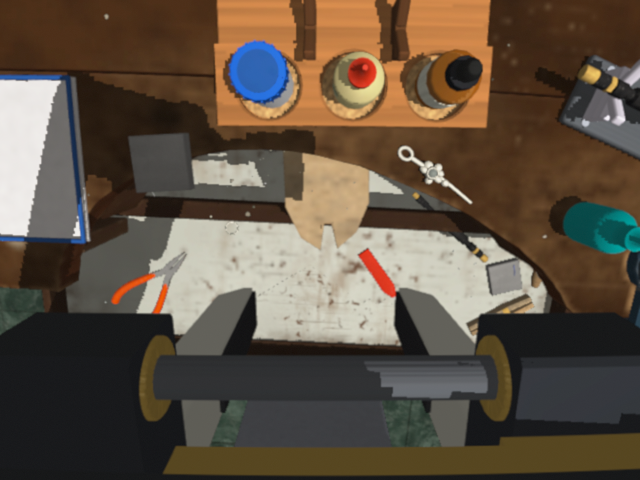

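The final view shows the jar (258,75), oil bottle (358,80) and dropper (447,77) upright in their own wells. The handpiece is in the rest, and the block (160,160) and pin (433,172) are in place. One last height check, then hand in.

Run:
```python
from h import *
from bench import ticket
c=cam('wrist'); P=cloud(c); ok=True
for n,(x,y),h in [('jar',(.596,.055),.084),('oil',(.598,-.017),.104),('drop',(.601,-.088),.108)]:
    r=P[(np.hypot(P[...,0]-x,P[...,1]-y)<.025)&(P[...,2]>.07)&(P[...,2]<.13)]
    t=r[r[:,2]>r[:,2].max()-.008]; print(n,r[:,2].max().round(4),h,((t.max(0)+t.min(0))/2).round(4)); ok&=abs(r[:,2].max()-h)<.008
    if n=='jar': A=np.c_[t[:,:2],np.ones(len(t))]; print('lid tilt',np.linalg.lstsq(A,t[:,2],rcond=None)[0][:2].round(3))
if ok: print(ticket.hand_in())
```

```text
jar 0.0865 0.084 [0.5945 0.0544 0.0826]
lid tilt [0.008 0.006]
oil 0.1045 0.104 [ 0.5971 -0.0178  0.1007]
drop 0.1096 0.108 [ 0.6009 -0.0879  0.1056]
the job is handed in; nothing more can be done
None
```

The job is done and handed in: the handpiece lies in its rest, centred to about 1 mm; all three bottles stand upright in their original wells; and I left the steel block and silver pin alone.

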